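# Start a timed spin on the mini centrifuge

### The job

Start a timed spin on the mini centrifuge, with the fingertips: push its open lid over until it lies fully shut, then press the right-hand end of the rocker switch low on its front to switch it on, and only then press the round start key of the countdown timer fully down and let it come up again. The centrifuge must never be switched on with its lid up, nor the timer started before the switch is on. Do not pick up or shove the timer, and leave everything else on the bench where it stands.

Things in the scene. Friction and masses are not known exactly. Their poses are not given: they have to be found in the camera images.
- mini_centrifuge: the mini centrifuge: a round white instrument fixed to the bench, 169 mm deep (x) by 157 mm wide (y), bowl rim 64 mm high, with a clear domed lid. Origin: centre of its footprint on the bench; x points away from its front (towards the lid hinge), y to its left as seen from the front, z up. The front, with the rocker switch, faces the robot, turned by its yaw.
- mini_centrifuge_lid (a joint): the lid's hinge at the back of the centrifuge, rad: 0 shut, 1.4 fully open (about upright); it starts open at some angle. The hinge is stiff (0.04 N m): the lid stays where it is left while more than about 0.5 rad open, and below that drops shut under its own weight (0.06 kg) or with a light press on top.
- lid_hinge_mid (a point): middle of the lid's hinge line, on the centrifuge 78 mm behind its centre and 68 mm above the bench; the hinge line runs along the centrifuge's y.
- lid_tab (a point): the small front tab of the lid (22 mm wide, 6 mm thick), moves with the lid, 156 mm from the hinge line; it is the lid's highest point while open, 170 to 220 mm above the bench. To shut the lid, push its outer (rear, upper) side towards the robot and down, near this tab.
- lid_top (a point): top of the dome, moves with the lid: 78 mm from the hinge line along the lid and 33 mm out from its rim plane; the dome is 145 mm across, flattish on top, and falls away to the rim (about 20 mm out from the rim plane 30 mm back from the tab). With the lid shut this point is over the centrifuge's centre and faces up, 101 mm above the bench; with the lid open it faces away from the robot.
- mini_centrifuge_switch (a joint): the rocker switch, rad: -0.157 off (left end in, right end standing out), +0.157 on (right end pressed in). It stays where it is left and moves under about 2 N at its end, then meets its stop; a firm push of about 9 N surely takes it home.
- rocker_right_end (a point): centre of the rocker's right-hand half-end: on the front of the centrifuge, 20 mm above the bench. The rocker is 20 mm wide (along the centrifuge's y) and 12 mm high (14 to 26 mm above the bench), pivots about a vertical line 8 mm to the left of this point, and stands about 5 mm proud of the round casing, which curves away to the right of it; its right end travels about 3 mm. Press it along the centrifuge's +x.
- timer: the countdown timer, a loose flat white box 60 x 68 x 17 mm, about 0.12 kg, lying on the bench display up. Origin: centre of its underside; x away from its front edge, y to its left, z up.
- timer_start_key (a joint): the timer's start key, m: 0 up, 0.0012 fully down. Springs back (to within 0.0003) when let go; fully down takes about 6 N.
- start_key_top (a point): centre of the top of the timer's round start key: 8 mm across, standing 3 mm above the timer's top and 20 mm above the bench, near the front right corner of the timer (18 mm before and 18 mm right of its centre).
- sample_cup: bystander: sample cup with a screw lid, 66 mm across, 68 mm high, to the left of the centrifuge. Origin: centre of its underside.
- coverslip_box: bystander: small white box 35 x 35 x 19 mm in front of the centrifuge, left of its middle. Origin: centre of its underside.
- vial: bystander: white vial 23 mm across, 54 mm high, behind the timer. Origin: centre of its underside.
- petri_dish: bystander: petri dish 57 mm across, 14 mm high, right of the timer. Origin: centre of its underside.
Mind the look-alikes: they are no part of the job. Of the things that look like the timer, the middle-sized one is meant.

How it is judged:
By the outcome, as a careful person would: the job done as asked, in the order asked, and still so for the second after the job is handed in, with the robot touching nothing.
It also fails if it takes over 53 s, if anything falls off the work surface, if the arm or the gripper's body presses on something with over 40 N, if the wrist force passes 120 N, or if a joint passes its speed limit or range.

### The arm

A 7-joint arm with a two-finger parallel gripper is mounted at the origin on a cart in front of the work surface, level with it; the furniture and walls round the work are solid. World frame = base frame: x ahead of the robot, y to its left, z up, the work surface at z = 0. Lengths are in mm, angles in rad, forces in N, time in s.
With the tool pointing down it reaches from about 400 to 925 mm from the base axis. Payload 5.6 kg.
Tool frame: the origin (TCP) lies midway between the tips of the shut fingers; the grasp point (between the pads) lies 19 mm behind it; z points along the fingers, y is the line along which they close (so a half turn about z gives the same grasp; the last joint's range is limited). The gripper opens to 85 mm and grips with 20 to 120 N. Pads are 22 mm wide; open, the fingers measure 114 mm over their backs; the gripper's body (76 mm by 85 mm) begins 54 mm behind the grasp point. The pads swing forward as they close: fully open they stand 13 mm farther back than shut.
Start: joints at [-1.144, 0.468, -0.012, 1.603, 0.006, 1.071, -0.056], TCP at [294.301, 579.566, 200.79] pointing down, gripper open.
Joint ranges: [-2.53, 2.53], [-0.31, 2.02], [-1.57, 1.55], [0.28, 2.44], [-1.29, 4.43], [0.15, 1.84], [-2.92, 2.92]. Speed limits (rad/s): [2.57, 2.57, 3.14, 3.14, 3.14, 3.14, 3.14].

### API

Orientations are given as a unit quaternion [w, x, y, z].
In Python, from bench import readout, get_image, robot gives the robot as it stands. The module is installed in compiled form; this text tells all that it offers.
- The arm moves only by the tool play_rows, never from a script. Its argument "deltas" is a list of rows, each an object with "dr": the turn, a rotation vector about the tool's x, y, z in rad, a list of three; "dp": the shift along the tool's x, y, z in mm, a list of three; "gripper": the finger opening in mm, from 0 to 85.4. A call has 1 to 10 rows; each row shifts and turns the commanded pose from where the row before left it, along the tool's axes as they then stand; what a row does not reach is not made up. A row lasts 1/8 s, in which the tool goes at most 62.5 mm and 10.7 degrees, less where a joint would pass 70% of its speed; a pose out of reach is approached as far as the arm can. A call with a gripper value outside its range is refused whole. The fingers move at their own pace and stop on an object; the grip force is fixed at half the most. Time passes only in rows, so rows that do not move let the fingers close. It gives the time, the measured TCP pose, the force, the opening and the grip force at its end, in the units of the state.
- readout.state(): the state, without advancing time (a new reading comes with each control period).
- get_image(name): name is "scene" or "side" or "wrist"; returns a dict with "image" (480x640x3 uint8, red, green, blue), "fovy" (degrees; the focal length in pixels is half the picture's height over the tangent of half this angle, whatever the lens; pixels are square), "cx", "cy" (the principal point, pixels), "extrinsics" (4x4, takes a point from camera to world coordinates). Camera axes: x right, y up, looking along -z (the intrinsics and any distortion apply to the point x, -y, -z); pixel columns grow to the right and rows downward; lengths in mm; the calibration is good to about 2 mm. A picture is of the moment at which its call begins. There is no depth.
- robot.close_job(): hands the job in; it is judged then, once.
The state is a dict: "t": time; "joints": joint angles; "qvel": joint speeds; "tau": joint torques, N m; "eef_pos": TCP position; "tcp_rot": TCP orientation; "ft_force": force on the tool from outside, world axes, zero at the start; "wrist_torque": the same for the moment, N m; "gripper_width": opening from 0.0 (shut) to 1.0 (fully open); "grasp_force": force on a finger pad.
Only numpy, scipy, OpenCV 4.12 (cv2) and the standard library are available. Lean on these libraries where they do the work, as an engineer would, in place of code of your own. Each camera call takes 0.05 s, during which the arm holds its last target. There are 200 camera calls.

## Working session

There is one attempt and no reset: what is moved stays moved. The work goes in short steps, Python scripts to look and compute and a tool call to move; the robot and the scene stay as the last step left them, time stands still between calls to the robot, and variables do not carry over. Pictures are saved under pics/ and viewed, at most 10 in all, crops included, and the job is handed in when it is done.

Besides the shell and the picture viewer there is one more tool, called after "Emit:" as name(argument=value, ...) on one line, values as JSON. play_rows: Moves the arm, as the interface text tells. Its arguments: {"type":"object","properties":{"deltas":{"type":"array","items":{"type":"object","properties":{"dr":{"type":"array","items":{"type":"number"}},"dp":{"type":"array","items":{"type":"number"}},"gripper":{"type":"number"}}}}},"required":["deltas"]}

```bash
mkdir -p pics; cat > h.py <<'E'
import numpy as np, cv2
from bench import readout, get_image, robot
def grab(n,tag):
    d=get_image(n); cv2.imwrite(f'pics/{tag}.png',d['image'][:,:,::-1]); 
    np.savez(f'pics/{tag}.npz',fovy=d['fovy'],cx=d['cx'],cy=d['cy'],E=d['extrinsics']); print(n,{k:d[k] for k in d if k!='image'}); return d
def ray(tag,u,v):
    d=np.load(f'pics/{tag}.npz'); f=240/np.tan(np.radians(d['fovy'])/2)
    r=np.array([(u-d['cx'])/f,-(v-d['cy'])/f,-1]); E=d['E']; return E[:3,3],E[:3,:3]@r
def onz(tag,u,v,z):
    o,r=ray(tag,u,v); return o+r*(z-o[2])/r[2]
def proj(tag,p):
    d=np.load(f'pics/{tag}.npz'); f=240/np.tan(np.radians(d['fovy'])/2)
    E=d['E']; c=E[:3,:3].T@(np.array(p)-E[:3,3]); return d['cx']+f*c[0]/-c[2], d['cy']-f*c[1]/-c[2]
def tri(t1,a,t2,b):
    o1,r1=ray(t1,*a);o2,r2=ray(t2,*b)
    s=np.linalg.lstsq(np.c_[r1,-r2],o2-o1,rcond=None)[0]
    p,q=o1+s[0]*r1,o2+s[1]*r2; return (p+q)/2,np.linalg.norm(p-q)
E
python3 -c "
from h import *
grab('scene','s1');grab('side','d1');grab('wrist','w1')
print(readout.state())"; ls
```

```text
scene {'fovy': 50.276604396472536, 'cx': 314.63532969398545, 'cy': 236.99813113550346, 'extrinsics': array([[ 8.88641590e-01,  2.68159604e-01, -3.72030309e-01,
         9.07528411e+01],
       [-4.58602358e-01,  5.19678791e-01, -7.20845220e-01,
        -9.48566069e+02],
       [ 3.46927436e-05,  8.11187020e-01,  5.84786814e-01,
         8.37881654e+02],
       [ 0.00000000e+00,  0.00000000e+00,  0.00000000e+00,
         1.00000000e+00]])}
side {'fovy': 45.810579798188485, 'cx': 314.34254093033326, 'cy': 244.91489672616214, 'extrinsics': array([[-9.47404764e-01, -2.61249107e-01,  1.84859722e-01,
         8.08259078e+02],
       [ 3.19522717e-01, -7.39369252e-01,  5.92653645e-01,
         7.65812580e+02],
       [-1.81506407e-02,  6.20549767e-01,  7.83956976e-01,
         1.15211356e+03],
       [ 0.00000000e+00,  0.00000000e+00,  0.00000000e+00,
         1.00000000e+00]])}
wrist {'fovy': 60.041001042110935, 'cx': 319.47613161790883, 'cy': 232.02622129671934, 'extrinsics': array([[ 4.53265764e-01, -8.59936636e-01, -2.34646818e-01,
         2.35662708e+02],
       [ 8.91374188e-01,  4.3
[... 282 characters left out ...]
 -0.01157498,  1.60340014,  0.00601067,
        1.07136342, -0.05632584]), 'qvel': array([-9.67675219e-04, -4.09674450e-03,  8.61608456e-05, -4.44289636e-03,
        6.39407482e-04, -4.21683820e-05, -3.46394136e-04]), 'tau': array([ 7.77662117e-04, -5.32786918e+01,  2.16803077e-02, -2.51553029e+01,
        1.15239416e-02,  5.54870116e-03,  3.53376754e-05]), 'eef_pos': array([294.14615981, 579.13025325, 200.05045872]), 'tcp_rot': array([-9.38692505e-05,  2.32811505e-01,  9.72521650e-01, -6.58443141e-04]), 'ft_force': array([-0.37093912, -0.40476248,  0.56954917]), 'wrist_torque': array([ 0.03903943,  0.02075121, -0.02823018]), 'grasp_force': 0.0, 'gripper_width': 1.0020755996997741}
h.py
pics
```

View pics/s1.png

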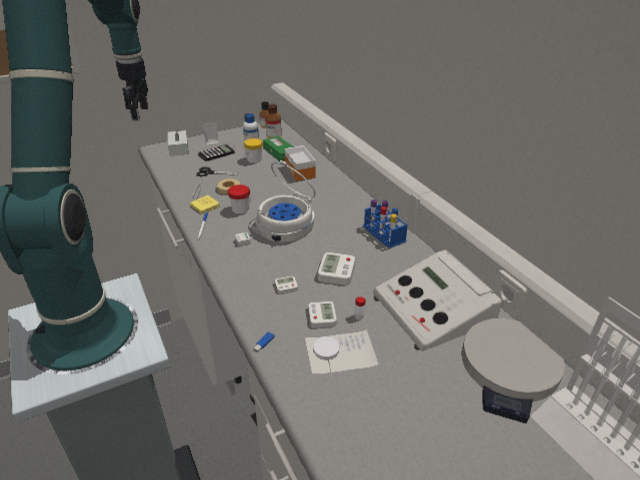

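View pics/d1.png

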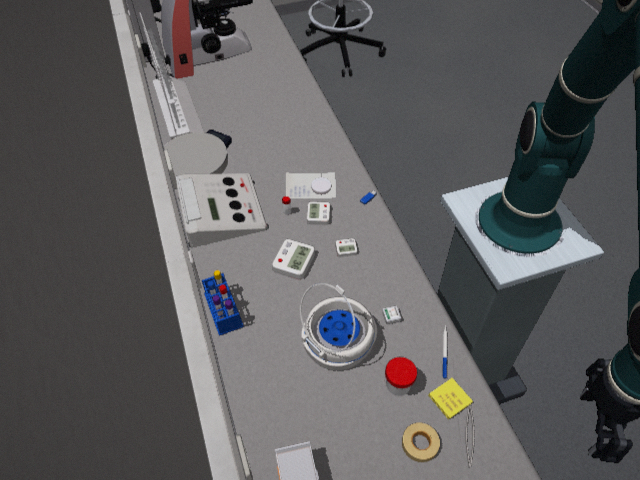

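The scene view shows the centrifuge at about (285,216), with its clear lid raised behind it. Three timers are visible: large (337,268), small (286,284) and middle-sized (322,314), the last one beside the vial and petri dish. The side view shows the same: centrifuge (340,328), middle timer (318,212).

```bash
python3 -c "
from h import *
for n,a,z in [('s1',(285,216),40),('d1',(340,328),40),('s1',(322,312),17),('d1',(318,212),17)]: print(onz(n,*a,z))
s=cv2.imread('pics/s1.png');d=cv2.imread('pics/d1.png')
R=lambda im,x0,y0,w,h,k:cv2.resize(im[y0:y0+h,x0:x0+w],None,fx=k,fy=k,interpolation=cv2.INTER_CUBIC)
a=np.hstack([R(s,225,150,100,100,4),R(d,290,270,100,100,4)])
b=np.hstack([R(s,290,285,80,40,5),R(d,280,190,80,40,5)])
cv2.imwrite('pics/c1.png',np.vstack([a,b]))"
```

```text
[570.43390567 163.65754995  40.        ]
[567.63267615 168.73181948  40.        ]
[ 493.76469149 -204.33017392   17.        ]
[ 495.54555918 -195.30646835   17.        ]
```

View pics/c1.png

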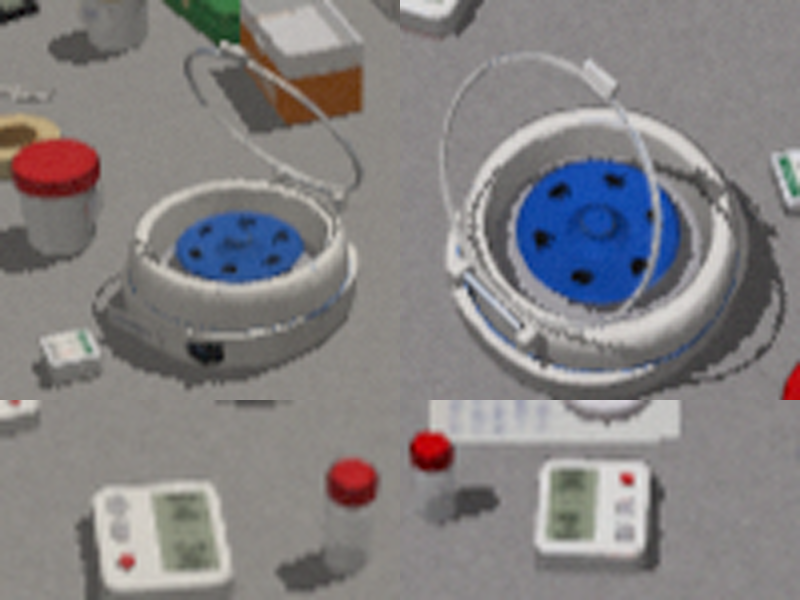

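```bash
python3 -c "
from h import *
np.set_printoptions(precision=1,suppress=True)
print('tab',tri('s1',(282.5,161.7),'d1',(340,289.3)))
print('hinge',tri('s1',(303.7,196.7),'d1',(315,346)), onz('s1',303.7,196.7,68),onz('d1',315,346,68))
print('key',tri('s1',(315.2,317.4),'d1',(325.4,205.6)),onz('s1',315.2,317.4,20),onz('d1',325.4,205.6,20))
print('sw',onz('s1',276.7,238,20))
# disc blue centre
for t in('s1','d1'):
  im=cv2.imread(f'pics/{t}.png').astype(int); m=((im[...,0]-im[...,2])>70).astype('uint8')
  n,l,s,c=cv2.connectedComponentsWithStats(m)
  for i in range(1,n):
    if s[i,4]>150: print(t,c[i],s[i],onz(t,*c[i],50))
  hsv=cv2.cvtColor(im.astype('uint8'),cv2.COLOR_BGR2HSV); m=((hsv[...,1]>150)&((hsv[...,0]<8)|(hsv[...,0]>172))).astype('uint8')
  n,l,s,c=cv2.connectedComponentsWithStats(m)
  for i in range(1,n):
    if s[i,4]>4: print(t,'red',c[i],s[i,4],onz(t,*c[i],20))
"
```

```text
tab (array([573.4, 174.3, 205.5]), np.float64(1.3307699495914616))
hinge (array([643. , 202.1,  62.2]), np.float64(10.377813822370976)) [643.8 191.9  68. ] [639.2 207.4  68. ]
key (array([ 470.7, -211.6,   16.5]), np.float64(3.3621160808952024)) [ 470.6 -215.3   20. ] [ 470.2 -207.9   20. ]
sw [517.  102.9  20. ]
s1 [284.4 211.4] [269 203  32  17 362] [572.9 172.   50. ]
s1 red [272.9 121.6] 36 [823.8 833.6  20. ]
s1 red [238.4 191.5] 253 [510.8 384.1  20. ]
s1 red [382.9 209.8] 35 [853.3  89.2  20. ]
s1 red [397. 292.] 9 [ 682.6 -229.2   20. ]
s1 red [360.1 301.2] 68 [ 587.9 -216.    20. ]
s1 red [421.9 319.5] 15 [ 679.4 -330.5   20. ]
d1 [217.6 302. ] [202 276  37  59 599] [811.8  17.3  50. ]
d1 [336.6 327.2] [319 310  34  36 932] [576.2 169.7  50. ]
d1 red [176.1   3. ] 8 [  664.1 -1399.1    20. ]
d1 red [182.7   5.3] 40 [  643.5 -1372.8    20. ]
d1 red [180.9  28.8] 200 [  679.7 -1210.6    20. ]
d1 red [185.1  14.9] 22 [  647.3 -1300.6    20. ]
d1 red [174.6  23.9] 11 [  695.7 -1251.9    20. ]
d1 red [173.8  32.6] 5 [  708.8 -1194.6    20. ]
d1 red [177.7  47.9] 58 [  712.7 -1091.5    20. ]
d1 red [187.9  50.2] 23 [  681.5 -1065.2    20. ]
d1 red [176.6  60.5] 37 [  730.1 -1016.8    20. ]
d1 red [188.8  57.4] 12 [  686.7 -1020.3    20. ]
d1 red [186.6  67.9] 53 [ 705.7 -961.6   20. ]
d1 red [178.7  70.1] 14 [ 733.2 -958.2   20. ]
d1 red [178.1  75.9] 12 [ 741.1 -926.3   20. ]
d1 red [241.9 184.7] 9 [ 663.2 -360.    20. ]
d1 red [285.8 199.9] 48 [ 564.7 -263.6   20. ]
d1 red [249.7 210.9] 9 [ 667.4 -257.8   20. ]
d1 red [279.9 259.9] 8 [637.6 -73.6  20. ]
d1 red [222.5 289. ] 53 [792.6 -35.6  20. ]
d1 red [400.7 372.2] 784 [477.7 303.1  20. ]
```

```bash
cat >> h.py <<'E'
from scipy.spatial.transform import Rotation as Ro
def R():
    q=readout.state()['tcp_rot']; return Ro.from_quat([q[1],q[2],q[3],q[0]])
def to(p,yaw=None,tilt=None):
    "dp in tool axes to world p; then dr to tool-down with tool x at yaw deg"
    s=readout.state(); r=R(); print('at',s['eef_pos'].round(1),'F',s['ft_force'].round(1),'t',round(s['t'],2))
    print('dp',r.inv().apply(np.array(p)-s['eef_pos']).round(1))
    if yaw is not None:
        y=np.radians(yaw); x=np.array([np.cos(y),np.sin(y),0]);z=np.array([0,0,-1.]); T=Ro.from_matrix(np.c_[x,np.cross(z,x),z])
        print('dr',(r.inv()*T).as_rotvec().round(3))
E
python3 -c "
from h import *
to((500,138,300),202)
for p in [(495,138,20),(504,126,20)]: print(proj('s1',p))"
```

```text
at [294.1 579.1 200.1] F [-0.4 -0.4  0.6] t 0.15
dp [-383.3 -300.2  -99.5]
dr [-0.001 -0.    -0.854]
(np.float64(264.2480738948685), np.float64(233.5158805838713))
(np.float64(268.9671830198574), np.float64(234.89271069559936))
```

Emit:
play_rows(deltas=[{"dp": [0, 0, -50], "dr": [0, 0, 0], "gripper": 0}, {"dp": [0, 0, -50], "dr": [0, 0, 0], "gripper": 0}, {"dp": [-48, -37.5, 0], "dr": [0, 0, -0.1], "gripper": 0}, {"dp": [-48, -37.5, 0], "dr": [0, 0, 0], "gripper": 0}, {"dp": [-48, -37.5, 0], "dr": [0, 0, 0], "gripper": 0}, {"dp": [-48, -37.5, 0], "dr": [0, 0, 0], "gripper": 0}, {"dp": [-48, -37.5, 0], "dr": [0, 0, 0], "gripper": 0}, {"dp": [-48, -37.5, 0], "dr": [0, 0, 0], "gripper": 0}, {"dp": [-48, -37.5, 0], "dr": [0, 0, 0], "gripper": 0}, {"dp": [0, 0, 0], "dr": [0, 0, 0], "gripper": 0}])

```text
t: 1.4
eef_pos: [509.8, 204.7, 300.8]
tcp_rot: [0.001, 0.189, 0.982, -0.001]
ft_force: [-1.3, 1.3, -0.2]
gripper_width: 0.001
grasp_force: 0.0
```

```bash
python3 -c "
from h import *
to((500,138,300),202)"
```

```text
at [509.8 204.7 300.8] F [-1.3  1.3 -0.2] t 1.4
dp [-15.6 -65.5   0.9]
dr [-0.002  0.001 -0.764]
```

Emit:
play_rows(deltas=[{"dp": [-8, -33, 0], "dr": [0, 0, 0], "gripper": 0}, {"dp": [-8, -33, 0], "dr": [0, 0, 0], "gripper": 0}, {"dp": [0, 0, 0], "dr": [0, 0, -0.153], "gripper": 0}, {"dp": [0, 0, 0], "dr": [0, 0, -0.153], "gripper": 0}, {"dp": [0, 0, 0], "dr": [0, 0, -0.153], "gripper": 0}, {"dp": [0, 0, 0], "dr": [0, 0, -0.153], "gripper": 0}, {"dp": [0, 0, 0], "dr": [0, 0, -0.153], "gripper": 0}, {"dp": [0, 0, 0], "dr": [0, 0, 0], "gripper": 0}])

```text
t: 2.4
eef_pos: [497.9, 144.1, 300.6]
tcp_rot: [-0.0, -0.196, 0.981, 0.0]
ft_force: [-1.0, -0.1, 0.1]
gripper_width: 0.001
grasp_force: 0.0
```

```bash
python3 -c "
from h import *
to((500,138,300),202)
grab('wrist','w2')"
```

```text
at [497.9 144.1 300.6] F [-1.  -0.1  0.1] t 2.4
dp [ 0.4 -6.5  0.6]
dr [ 0.    -0.     0.011]
wrist {'fovy': 60.041001042110935, 'cx': 319.47613161790883, 'cy': 232.02622129671934, 'extrinsics': array([[-3.84165575e-01, -8.90673566e-01, -2.43140718e-01,
         4.37347587e+02],
       [ 9.23264197e-01, -3.70657181e-01, -1.00977607e-01,
         1.17523662e+02],
       [-1.83768183e-04, -2.63275240e-01,  9.64720744e-01,
         4.73899704e+02],
       [ 0.00000000e+00,  0.00000000e+00,  0.00000000e+00,
         1.00000000e+00]])}
```

View pics/w2.png

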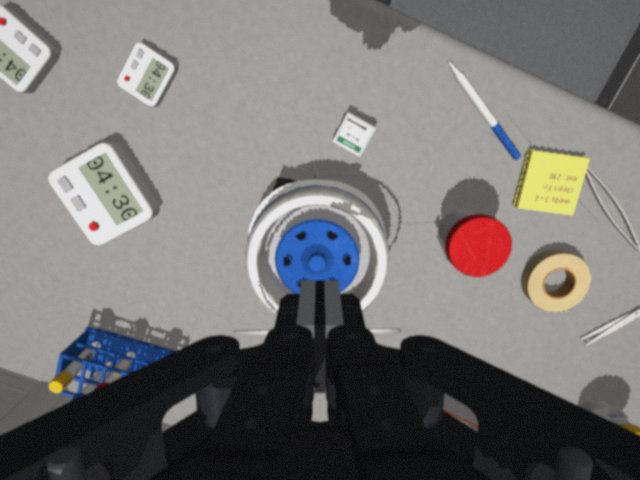

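The wrist view shows the bowl's blue rotor at (317,257), the dark rocker at (283,184) on the front edge, the coverslip box at (354,132), and the lid's hinge edge along row 330 parallel to the image, so the yaw is about 22°.

```bash
python3 -c "
from h import *
np.set_printoptions(precision=1,suppress=True)
for z in (40,50): print('rotor',z,onz('w2',317,259,z))
print('sw',onz('w2',283,184,26),'key',onz('w2',5,20,20))
yaw=np.radians(22.6); c=np.array([573,171]); 
for p in (onz('w2',283,184,26),(517,103,20),(643,200,68),(573,174,205)):
  d=np.array(p[:2])-c; print('local',d@[np.cos(yaw),np.sin(yaw)],d@[-np.sin(yaw),np.cos(yaw)])
s=cv2.imread('pics/w2.png'); a=cv2.resize(s[150:350,220:420],None,fx=3,fy=3,interpolation=cv2.INTER_CUBIC);cv2.imwrite('pics/c2.png',a)
"
```

```text
rotor 40 [576.2 172.3  40. ]
rotor 50 [573. 171.  50.]
sw [515.6 107.2  26. ] key [ 470.1 -207.6   20. ]
local -77.50254911912008 -36.85780904774627
local -77.83185409919359 -41.257756694733686
local 75.76927955504297 -0.12757628990981795
local 1.1528859679794112 2.7696306513389426
```

View pics/c2.png

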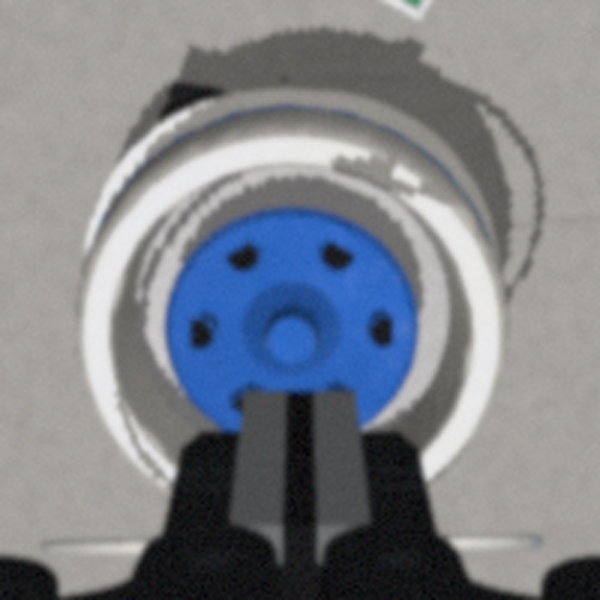

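Emit:
play_rows(deltas=[{"dp": [-47, -1, 0], "dr": [0, 0, 0], "gripper": 0}, {"dp": [-47, -1, 0], "dr": [0, 0, 0], "gripper": 0}, {"dp": [-47, -1, 0], "dr": [0, 0, 0], "gripper": 0}, {"dp": [0, 0, 0], "dr": [0, 0, 0], "gripper": 0}, {"dp": [0, 0, 34], "dr": [0, 0, 0], "gripper": 0}, {"dp": [0, 0, 34], "dr": [0, 0, 0], "gripper": 0}, {"dp": [0, 0, 34], "dr": [0, 0, 0], "gripper": 0}, {"dp": [0, 0, 0], "dr": [0, 0, 0], "gripper": 0}])

```text
t: 3.45
eef_pos: [626.9, 194.1, 196.4]
tcp_rot: [-0.003, -0.196, 0.981, -0.0]
ft_force: [0.4, -1.0, 0.1]
gripper_width: 0.0
grasp_force: 0.0
```

```bash
cat >> h.py <<'E'
C=np.array([573,171.]);Y=np.radians(22.6)
def loc(p):
    d=np.array(p[:2])-C; return np.array([d@[np.cos(Y),np.sin(Y)],d@[-np.sin(Y),np.cos(Y)],p[2]]).round(1)
def st():
    s=readout.state(); print(round(s['t'],2),'loc',loc(s['eef_pos']),'F',s['ft_force'].round(1), 'down',R().apply([0,0,1]).round(3))
E
python3 -c "
from h import *
st(); grab('scene','s2'); s=cv2.imread('pics/s2.png'); cv2.imwrite('pics/c3.png',cv2.resize(s[100:260,200:400],None,fx=4,fy=4*.9375))"
```

```text
3.45 loc [ 58.7   0.6 196.4] F [ 0.4 -1.   0.1] down [-0.006 -0.002 -1.   ]
scene {'fovy': 50.276604396472536, 'cx': 314.63532969398545, 'cy': 236.99813113550346, 'extrinsics': array([[ 8.88641590e-01,  2.68159604e-01, -3.72030309e-01,
         9.07528411e+01],
       [-4.58602358e-01,  5.19678791e-01, -7.20845220e-01,
        -9.48566069e+02],
       [ 3.46927436e-05,  8.11187020e-01,  5.84786814e-01,
         8.37881654e+02],
       [ 0.00000000e+00,  0.00000000e+00,  0.00000000e+00,
         1.00000000e+00]])}
```

View pics/c3.png

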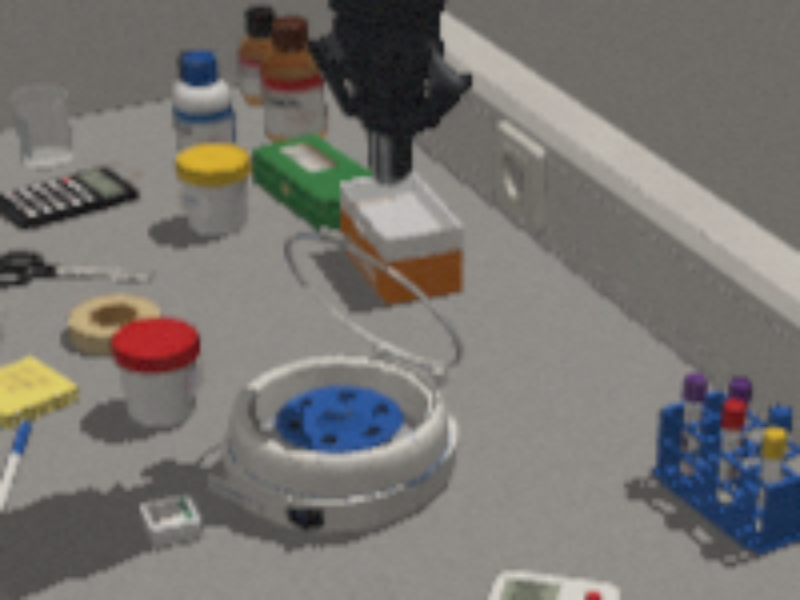

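The crop shows the shut fingers behind and above the open lid at about (390,170), clear of it. Now the push along the lid's arc.

Emit:
play_rows(deltas=[{"dp": [20, 1, 0], "dr": [0, 0, 0], "gripper": 0}, {"dp": [16, 0, 0], "dr": [0, 0, 0], "gripper": 0}, {"dp": [10, 0, 5], "dr": [0, 0, 0], "gripper": 0}, {"dp": [11, 0, 6], "dr": [0, 0, 0], "gripper": 0}, {"dp": [9, 0, 8], "dr": [0, 0, 0], "gripper": 0}, {"dp": [8, 0, 8], "dr": [0, 0, 0], "gripper": 0}, {"dp": [7, 0, 8], "dr": [0, 0, 0], "gripper": 0}, {"dp": [7, 0, 8], "dr": [0, 0, 0], "gripper": 0}, {"dp": [6, 0, 10], "dr": [0, 0, 0], "gripper": 0}, {"dp": [0, 0, 0], "dr": [0, 0, 0], "gripper": 0}])

```text
t: 4.75
eef_pos: [541.7, 159.2, 144.6]
tcp_rot: [-0.001, -0.196, 0.981, -0.0]
ft_force: [0.1, 0.6, -0.3]
gripper_width: -0.006
grasp_force: 0.0
```

```bash
python3 -c "
from h import *
st()"
```

```text
4.75 loc [-33.5   1.1 144.6] F [ 0.1  0.6 -0.3] down [-0.002 -0.001 -1.   ]
```

Emit:
play_rows(deltas=[{"dp": [6, 0, 10], "dr": [0, 0, 0], "gripper": 0}, {"dp": [5, 0, 10], "dr": [0, 0, 0], "gripper": 0}, {"dp": [4, 0, 8], "dr": [0, 0, 0], "gripper": 0}, {"dp": [0, 0, 0], "dr": [0, 0, 0], "gripper": 0}, {"dp": [0, 0, -30], "dr": [0, 0, 0], "gripper": 0}, {"dp": [-25, 0, 0], "dr": [0, 0, 0], "gripper": 0}, {"dp": [-25, 0, 0], "dr": [0, 0, 0], "gripper": 0}, {"dp": [0, 0, 30], "dr": [0, 0, 0], "gripper": 0}, {"dp": [0, 0, 10], "dr": [0, 0, 0], "gripper": 0}, {"dp": [0, 0, 0], "dr": [0, 0, 0], "gripper": 0}])

```text
t: 6.0
eef_pos: [574.3, 172.7, 107.3]
tcp_rot: [-0.001, -0.196, 0.981, -0.0]
ft_force: [-0.3, 0.5, 0.2]
gripper_width: -0.004
grasp_force: 0.0
```

```bash
python3 -c "
from h import *
st(); grab('scene','s3'); s=cv2.imread('pics/s3.png'); cv2.imwrite('pics/c4.png',cv2.resize(s[130:260,210:370],None,fx=5,fy=4.5))"
```

```text
6.0 loc [  1.9   1.  107.3] F [-0.3  0.5  0.2] down [-0.001 -0.001 -1.   ]
scene {'fovy': 50.276604396472536, 'cx': 314.63532969398545, 'cy': 236.99813113550346, 'extrinsics': array([[ 8.88641590e-01,  2.68159604e-01, -3.72030309e-01,
         9.07528411e+01],
       [-4.58602358e-01,  5.19678791e-01, -7.20845220e-01,
        -9.48566069e+02],
       [ 3.46927436e-05,  8.11187020e-01,  5.84786814e-01,
         8.37881654e+02],
       [ 0.00000000e+00,  0.00000000e+00,  0.00000000e+00,
         1.00000000e+00]])}
```

View pics/c4.png

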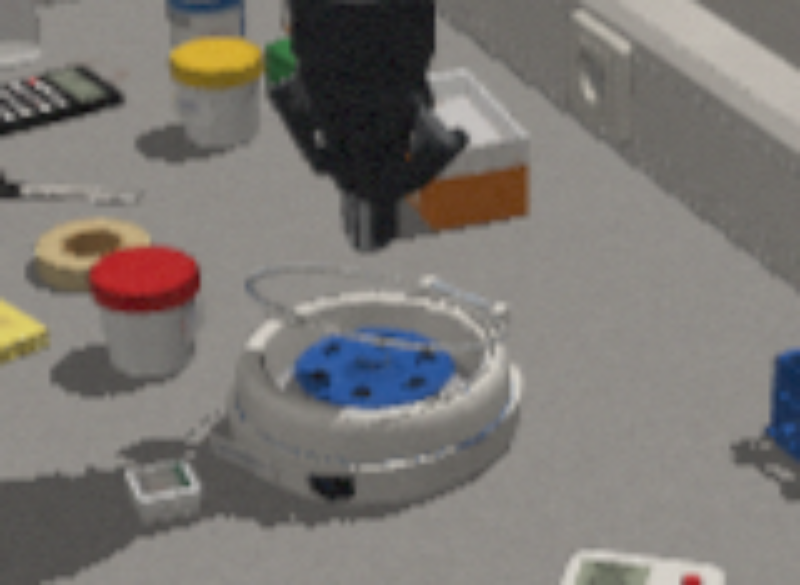

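```bash
python3 -c "
from h import *
st(); print(proj('s3',(574.3,172.7,107.3)),proj('s3',(573,171,50)))
s=readout.state();print(s['eef_pos'],s['joints'].round(3),s['qvel'].round(3))"
```

```text
6.05 loc [  2.5   1.  108.1] F [ 0.1 -0.1 -0.1] down [ 0.  0. -1.]
(np.float64(284.0863629548175), np.float64(193.7341751703824)) (np.float64(284.62417082023853), np.float64(211.5472418732444))
[574.97004776 172.85519046 108.14693057] [-0.459  0.491  0.145  1.812 -0.091  0.845  1.695] [ 0.    -0.015  0.001 -0.011  0.    -0.001 -0.   ]
```

```bash
python3 -c "
from h import *
np.set_printoptions(precision=1,suppress=True)
print('s2 tip',proj('s2',(626.9,194.1,196.4)))
W=lambda x,y,z:(C[0]+x*np.cos(Y)-y*np.sin(Y),C[1]+x*np.sin(Y)+y*np.cos(Y),z)
f=lambda p:np.array([(p[0]-210)*5,(p[1]-130)*4.5])
print('tip in crop',f(proj('s3',(575,172.8,108.1))))
for th in (0,.2,.4,.6,.8,1.07):
  print(th,'tab',f(proj('s3',W(78-156*np.cos(th),0,68+156*np.sin(th)))),'L',f(proj('s3',W(78-78*np.cos(th),73,68+78*np.sin(th)))),'R',f(proj('s3',W(78-78*np.cos(th),-73,68+78*np.sin(th)))))
"
```

```text
s2 tip (np.float64(297.22118414954383), np.float64(157.54063044905686))
tip in crop [371.5 285.3]
0 tab [274.2 395.7] L [279.1 303.4] R [470.  384.2]
0.2 tab [275.  350.2] L [279.5 281.6] R [471.5 361.7]
0.4 tab [284.  301.3] L [283.7 258.5] R [476.8 337.7]
0.6 tab [301.  251.3] L [291.6 235.3] R [485.6 313.3]
0.8 tab [325.2 202.9] L [302.8 212.8] R [497.5 289.6]
1.07 tab [367.1 144.4] L [322.4 185.5] R [517.7 260.7]
```

The crop shows the lid's rim crossing the bowl at about (285,310), so it is still roughly 0.37 rad open and creeping down. The fingertips also look about 25 mm higher than the reported TCP. I'll press gently on the dome and watch the force.

Emit:
play_rows(deltas=[{"dp": [0, 0, 5], "dr": [0, 0, 0], "gripper": 0}, {"dp": [0, 0, 5], "dr": [0, 0, 0], "gripper": 0}, {"dp": [0, 0, 0], "dr": [0, 0, 0], "gripper": 0}])

```text
t: 6.42
eef_pos: [574.6, 172.8, 97.6]
tcp_rot: [-0.0, -0.196, 0.981, -0.0]
ft_force: [-0.1, -0.2, 0.5]
gripper_width: -0.0
grasp_force: 0.0
```

```bash
python3 -c "
from h import *
st(); grab('side','d2'); grab('scene','s4'); s=cv2.imread('pics/s4.png');d=cv2.imread('pics/d2.png')
print(proj('d2',readout.state()['eef_pos']),proj('s4',readout.state()['eef_pos']))
r=lambda a:cv2.resize(a,(400,500),interpolation=cv2.INTER_CUBIC)
cv2.imwrite('pics/c5.png',np.hstack([r(s[140:265,235:335]),r(d[260:385,290:390])]))"
```

```text
6.42 loc [ 2.2  1.1 97.6] F [-0.1 -0.2  0.5] down [-0. -0. -1.]
side {'fovy': 45.810579798188485, 'cx': 314.34254093033326, 'cy': 244.91489672616214, 'extrinsics': array([[-9.47404764e-01, -2.61249107e-01,  1.84859722e-01,
         8.08259078e+02],
       [ 3.19522717e-01, -7.39369252e-01,  5.92653645e-01,
         7.65812580e+02],
       [-1.81506407e-02,  6.20549767e-01,  7.83956976e-01,
         1.15211356e+03],
       [ 0.00000000e+00,  0.00000000e+00,  0.00000000e+00,
         1.00000000e+00]])}
scene {'fovy': 50.276604396472536, 'cx': 314.63532969398545, 'cy': 236.99813113550346, 'extrinsics': array([[ 8.88641590e-01,  2.68159604e-01, -3.72030309e-01,
         9.07528411e+01],
       [-4.58602358e-01,  5.19678791e-01, -7.20845220e-01,
        -9.48566069e+02],
       [ 3.46927436e-05,  8.11187020e-01,  5.84786814e-01,
         8.37881654e+02],
       [ 0.00000000e+00,  0.00000000e+00,  0.00000000e+00,
         1.00000000e+00]])}
(np.float64(337.9889753394864), np.float64(316.9578584976254)) (np.float64(284.35091394766533), np.float64(196.5826701285209))
```

View pics/c5.png

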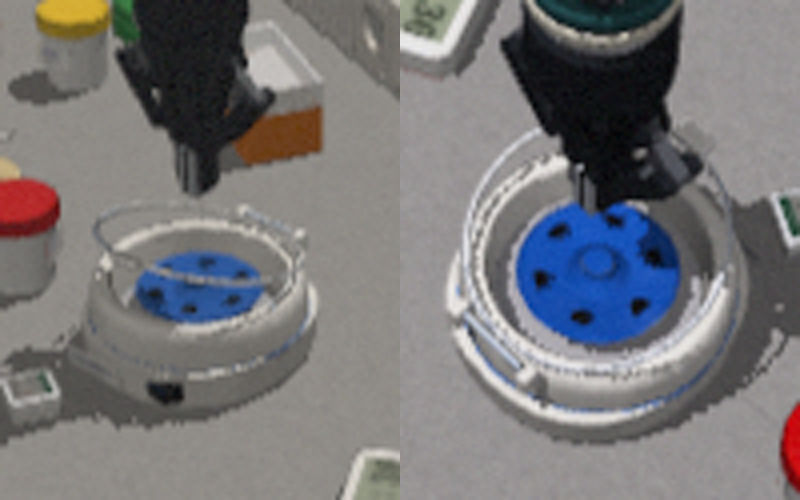

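Both views put the fingertip at scene (284.5,187.5) and side (339,312.5), about 25 mm above the reported TCP. The lid is still about 0.35 rad up, just under the tip. I'll keep going down until the force shows the stop.

```bash
python3 -c "
from h import *
print(tri('s4',(284.5,187.5),'d2',(338.8,312.5)), readout.state()['eef_pos'])"
```

```text
(array([576.66522524, 177.37132505, 124.03792893]), np.float64(3.0215842867853886)) [574.8388248  172.90592939  97.84487754]
```

Emit:
play_rows(deltas=[{"dp": [0, 0, 5], "dr": [0, 0, 0], "gripper": 0}, {"dp": [0, 0, 5], "dr": [0, 0, 0], "gripper": 0}, {"dp": [0, 0, 0], "dr": [0, 0, 0], "gripper": 0}])

```text
t: 6.9
eef_pos: [574.3, 172.8, 87.1]
tcp_rot: [-0.001, -0.196, 0.981, -0.0]
ft_force: [-0.3, 0.5, -0.5]
gripper_width: -0.0
grasp_force: 0.0
```

Emit:
play_rows(deltas=[{"dp": [0, 0, 4], "dr": [0, 0, 0], "gripper": 0}, {"dp": [0, 0, 4], "dr": [0, 0, 0], "gripper": 0}, {"dp": [0, 0, 0], "dr": [0, 0, 0], "gripper": 0}])

```text
t: 7.28
eef_pos: [574.5, 172.8, 79.4]
tcp_rot: [-0.0, -0.196, 0.981, -0.0]
ft_force: [-0.2, -0.4, 0.1]
gripper_width: 0.0
grasp_force: 0.0
```

Emit:
play_rows(deltas=[{"dp": [0, 0, 2], "dr": [0, 0, 0], "gripper": 0}, {"dp": [0, 0, 0], "dr": [0, 0, 0], "gripper": 0}])

```text
t: 7.52
eef_pos: [574.8, 172.9, 77.7]
tcp_rot: [-0.0, -0.196, 0.981, -0.0]
ft_force: [0.3, 0.3, -0.1]
gripper_width: -0.001
grasp_force: 0.0
```

Emit:
play_rows(deltas=[{"dp": [0, 0, 2], "dr": [0, 0, 0], "gripper": 0}, {"dp": [0, 0, 0], "dr": [0, 0, 0], "gripper": 0}])

```text
t: 7.78
eef_pos: [574.7, 172.9, 75.6]
tcp_rot: [-0.0, -0.196, 0.981, -0.0]
ft_force: [0.3, 0.3, 0.1]
gripper_width: -0.001
grasp_force: 0.0
```

Emit:
play_rows(deltas=[{"dp": [0, 0, 2], "dr": [0, 0, 0], "gripper": 0}, {"dp": [0, 0, 0], "dr": [0, 0, 0], "gripper": 0}])

```text
t: 8.02
eef_pos: [574.7, 172.9, 73.6]
tcp_rot: [-0.0, -0.196, 0.981, -0.0]
ft_force: [0.6, -0.0, -0.3]
gripper_width: 0.002
grasp_force: 0.0
```

Emit:
play_rows(deltas=[{"dp": [0, 0, 2], "dr": [0, 0, 0], "gripper": 0}, {"dp": [0, 0, 0], "dr": [0, 0, 0], "gripper": 0}])

```text
t: 8.28
eef_pos: [574.7, 172.8, 71.6]
tcp_rot: [-0.0, -0.196, 0.981, -0.0]
ft_force: [-0.2, 0.2, 0.5]
gripper_width: -0.002
grasp_force: 0.0
```

```bash
python3 -c "
from h import *
st(); grab('side','d3'); grab('scene','s5'); s=cv2.imread('pics/s5.png');d=cv2.imread('pics/d3.png')
r=lambda a:cv2.resize(a,(400,500),interpolation=cv2.INTER_CUBIC)
cv2.imwrite('pics/c6.png',np.hstack([r(s[140:265,235:335]),r(d[260:385,290:390])]))"
```

```text
8.28 loc [ 2.3  1.  71.6] F [-0.2  0.2  0.5] down [-0. -0. -1.]
side {'fovy': 45.810579798188485, 'cx': 314.34254093033326, 'cy': 244.91489672616214, 'extrinsics': array([[-9.47404764e-01, -2.61249107e-01,  1.84859722e-01,
         8.08259078e+02],
       [ 3.19522717e-01, -7.39369252e-01,  5.92653645e-01,
         7.65812580e+02],
       [-1.81506407e-02,  6.20549767e-01,  7.83956976e-01,
         1.15211356e+03],
       [ 0.00000000e+00,  0.00000000e+00,  0.00000000e+00,
         1.00000000e+00]])}
scene {'fovy': 50.276604396472536, 'cx': 314.63532969398545, 'cy': 236.99813113550346, 'extrinsics': array([[ 8.88641590e-01,  2.68159604e-01, -3.72030309e-01,
         9.07528411e+01],
       [-4.58602358e-01,  5.19678791e-01, -7.20845220e-01,
        -9.48566069e+02],
       [ 3.46927436e-05,  8.11187020e-01,  5.84786814e-01,
         8.37881654e+02],
       [ 0.00000000e+00,  0.00000000e+00,  0.00000000e+00,
         1.00000000e+00]])}
```

View pics/c6.png

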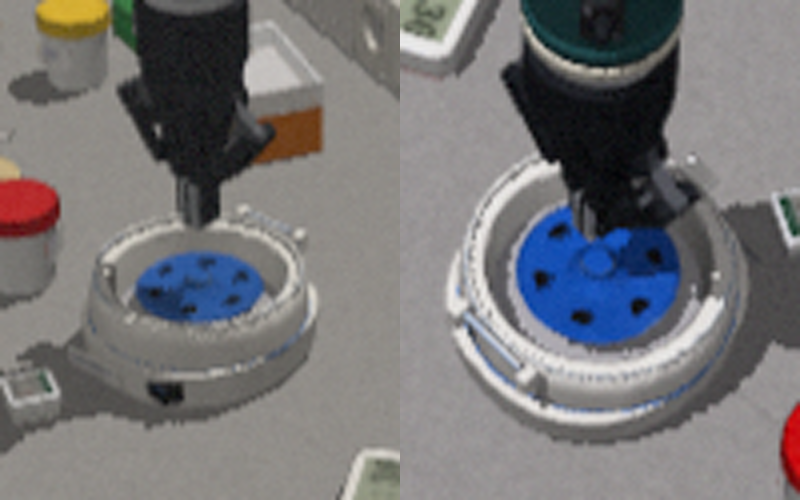

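The crop shows the lid lying on the bowl rim in both views, with the tip at scene (285,196) just above the dome. I'll press lightly to confirm it is shut and find the true tip height.

Emit:
play_rows(deltas=[{"dp": [0, 0, 1.5], "dr": [0, 0, 0], "gripper": 0}, {"dp": [0, 0, 0], "dr": [0, 0, 0], "gripper": 0}])

```text
t: 8.62
eef_pos: [575.0, 173.0, 70.8]
tcp_rot: [0.0, -0.196, 0.981, 0.0]
ft_force: [-1.1, -0.3, 4.7]
gripper_width: -0.001
grasp_force: 2.1
```

Emit:
play_rows(deltas=[{"dp": [0, 0, 1.5], "dr": [0, 0, 0], "gripper": 0}, {"dp": [0, 0, 0], "dr": [0, 0, 0], "gripper": 0}])

```text
t: 8.88
eef_pos: [575.0, 173.0, 70.6]
tcp_rot: [0.0, -0.196, 0.981, 0.0]
ft_force: [-4.4, -1.9, 13.8]
gripper_width: -0.002
grasp_force: 6.9
```

Emit:
play_rows(deltas=[{"dp": [0, 0, 1.5], "dr": [0, 0, 0], "gripper": 0}, {"dp": [0, 0, 0], "dr": [0, 0, 0], "gripper": 0}])

```text
t: 9.12
eef_pos: [575.1, 173.0, 70.4]
tcp_rot: [0.0, -0.196, 0.981, 0.0]
ft_force: [-8.1, -3.0, 22.4]
gripper_width: -0.003
grasp_force: 11.5
```

```bash
python3 -c "
from h import *
g=cv2.imread('pics/w2.png').max(2)
print(g[174:192,268:302])
m=(g<45).astype('uint8'); m[:170]=0;m[200:]=0;m[:,:262]=0;m[:,305:]=0
ys,xs=np.nonzero(m); print(xs.min(),xs.max(),ys.min(),ys.max())
for p in ((276.7,178),(294,180.7),(285,180)): print(loc(onz('w2',*p,26)))
for p in ((276,238),): print(loc(onz('s4',*p,20)),loc(onz('s5',284.6,211.5,50)))
g=cv2.imread('pics/s5.png').max(2); m=(g<50).astype('uint8');m[:228]=0;m[246:]=0;m[:,:266]=0;m[:,290:]=0
ys,xs=np.nonzero(m);print(xs.min(),xs.max(),ys.min(),ys.max())
for u in (xs.min(),xs.max()): print(u,loc(onz('s5',u+(.5 if u==xs.max() else -.5),np.mean(ys[xs==u]),20)))
"
```

```text
[[165 165 165 166 164 165 164 165 165 165 160 148 116 101  95  96  95  91
   98  97  98  97  97  98  95  95  97  96  97  98  97  96  93  93]
 [166 165 166 166 165 164 166 167 161 161 149 132 107 100  96  96 100  95
   94  97 100  97  94  97  92 100  97  97  97  99  97  97  98  96]
 [166 166 166 167 166 163 161 160 153 142 124 108  96  89  91  91  93  92
   94  95  93  94  98  94  96 100 100  96  94  97  97  98  96  95]
 [165 166 165 166 168 164 156 147 135 114  91  79  72  70  73  76  79  85
   89  88  87  90  94  91  95  99  96  99 100  98 100  97  98  96]
 [165 161 165 166 163 157 140 124 109  81  55  47  48  49  51  49  60  63
   64  70  69  73  76  83  84  88  93  95  95  98 100  97  98  99]
 [166 166 166 162 157 148 123 100  82  56  37  40  33  31  35  34  38  40
   40  46  46  45  50  58  69  72  85  93  98 101 105 105 101 101]
 [166 163 165 157 143 129 107  89  66  43  31  34  32  38  35  32  31  27
   33  23  31  25  35  43  53  58  74  90 101 109 114 121 121 123]
 [166 165 159 137 122 108 103  84  61  43  34  37  32  35  33  32  30  25
   28  27  29  36  42  50  59  73  91 1
[... 915 characters left out ...]
 172 198 213 219 208 178 156 147
  150 144 145 146 140 139 139 132 126 122 116 106 107 101 103  99]
 [ 99  96  99  95  90  80  94 134 169 193 207 215 217 205 188 165 152 148
  148 145 143 139 136 125 123 121 112 106 102  98  97  92  92  98]
 [ 98  96  99 104 115 120 147 189 213 218 208 199 191 177 162 151 147 147
  140 138 134 126 118 112 110 108  99  97  95  92  95  98 102 104]
 [ 97  98 107 125 155 174 200 218 226 219 188 169 162 155 147 145 138 138
  135 126 117 112 105 100  98  92  95  93  98 101 104 106 111 112]]
275 291 179 187
[-84.  -43.5  26. ]
[-81.1 -24.9  26. ]
[-81.8 -34.6  26. ]
[-79.1 -39.9  20. ] [ 0.1  0.2 50. ]
272 280 236 240
272 [-82.  -25.6  20. ]
280 [-72.9 -50.9  20. ]
```

Emit:
play_rows(deltas=[{"dp": [0, 0, -30], "dr": [0, 0, 0], "gripper": 0}, {"dp": [0, 0, -50], "dr": [0, 0, 0], "gripper": 0}, {"dp": [0, 0, 0], "dr": [0, 0, 0], "gripper": 0}])

```text
t: 9.5
eef_pos: [577.7, 173.8, 151.4]
tcp_rot: [0.004, -0.196, 0.981, 0.001]
ft_force: [0.8, -0.2, -0.4]
gripper_width: -0.001
grasp_force: 0.0
```

Emit:
play_rows(deltas=[{"dp": [0, 0, -40], "dr": [0, 0, 0], "gripper": 0}, {"dp": [40, -16, 0], "dr": [0, 0, 0], "gripper": 0}, {"dp": [40, -16, 0], "dr": [0, 0, 0], "gripper": 0}, {"dp": [40, -16, 0], "dr": [0, 0, 0], "gripper": 0}, {"dp": [0, 0, 0], "dr": [0, -0.14, 0], "gripper": 0}, {"dp": [0, 0, 0], "dr": [0, -0.14, 0], "gripper": 0}, {"dp": [0, 0, 0], "dr": [0, -0.14, 0], "gripper": 0}, {"dp": [0, 0, 0], "dr": [0, -0.14, 0], "gripper": 0}, {"dp": [0, 0, 0], "dr": [0, -0.14, 0], "gripper": 0}, {"dp": [0, 0, 0], "dr": [0, 0, 0], "gripper": 0}])

```text
t: 10.75
eef_pos: [481.4, 89.4, 189.7]
tcp_rot: [0.274, -0.191, 0.94, 0.066]
ft_force: [0.4, -0.9, -0.7]
gripper_width: -0.003
grasp_force: 0.0
```

```bash
cat >> h.py <<'E'
def W(x,y,z): return np.array([C[0]+x*np.cos(Y)-y*np.sin(Y),C[1]+x*np.sin(Y)+y*np.cos(Y),z])
def tip():
    s=readout.state(); return s['eef_pos']-30*R().apply([0,0,1])
def totip(x,y,z):
    st(); print('tip loc',loc(tip()),'dp',R().inv().apply(W(x,y,z)-tip()).round(1))
E
python3 -c "
from h import *
totip(-125,-46,60); totip(-125,-46,15); print('box',loc(onz('w2',354,132,19)))
print('ax',R().as_matrix().round(3), readout.state()['joints'].round(2))
print('unit dp: local x',R().inv().apply(W(1,0,0)-W(0,0,0)).round(3),'z',R().inv().apply([0,0,1]).round(3))
grab('wrist','w3')"
```

```text
10.75 loc [-115.9  -40.1  189.7] F [ 0.4 -0.9 -0.7] down [ 0.49   0.23  -0.841]
tip loc [-132.1  -40.8  214.9] dp [ 77.8  -8.4 134. ]
10.75 loc [-115.9  -40.1  189.7] F [ 0.4 -0.9 -0.7] down [ 0.49   0.23  -0.841]
tip loc [-132.1  -40.8  214.9] dp [102.1  -9.3 171.8]
box [-132.1   39.5   19. ]
ax [[-0.777 -0.396  0.49 ]
 [-0.323  0.918  0.23 ]
 [-0.541  0.02  -0.841]] [-0.11 -0.01 -0.03  2.41 -0.7   0.25  2.47]
unit dp: local x [-0.841 -0.012  0.541] z [-0.541  0.02  -0.841]
wrist {'fovy': 60.041001042110935, 'cx': 319.47613161790883, 'cy': 232.02622129671934, 'extrinsics': array([[-3.95105120e-01, -6.20041185e-01, -6.77820678e-01,
         3.45725303e+02],
       [ 9.18427316e-01, -2.50895655e-01, -3.05847406e-01,
         2.72388013e+01],
       [ 1.95757253e-02, -7.43370903e-01,  6.68592920e-01,
         2.99488695e+02],
       [ 0.00000000e+00,  0.00000000e+00,  0.00000000e+00,
         1.00000000e+00]])}
```

```bash
python3 -c "
from h import *
u,v=proj('w3',W(-82,-34,20)); print(u,v)
g=cv2.imread('pics/w3.png').max(2); u,v=int(u),int(v)
m=(g<45).astype('uint8'); n,l,s,c=cv2.connectedComponentsWithStats(m)
for i in range(1,n):
  if s[i,4]>60 and abs(c[i][0]-u)<120 and abs(c[i][1]-v)<120: print(s[i],c[i])
s3=cv2.resize(cv2.imread('pics/w3.png')[max(v-60,0):v+60,u-80:u+80],None,fx=5,fy=5,interpolation=cv2.INTER_CUBIC); cv2.imwrite('pics/c7.png',s3); print(u-80,max(v-60,0))
print([(n,proj('w3',W(*p))) for n,p in dict(R=(-83,-44,20),L=(-80,-24,20),tipc=(-132,-40.8,215)).items()])
"
```

```text
324.2871981683808 122.28120669196699
[307 118  28  22 361] [318.79501385 126.70083102]
244 62
[('R', (np.float64(311.43024029676775), np.float64(121.17710996919051))), ('L', (np.float64(337.01248179879974), np.float64(124.4823767286858))), ('tipc', (np.float64(323.0914064677498), np.float64(301.91672325963737)))]
```

View pics/c7.png

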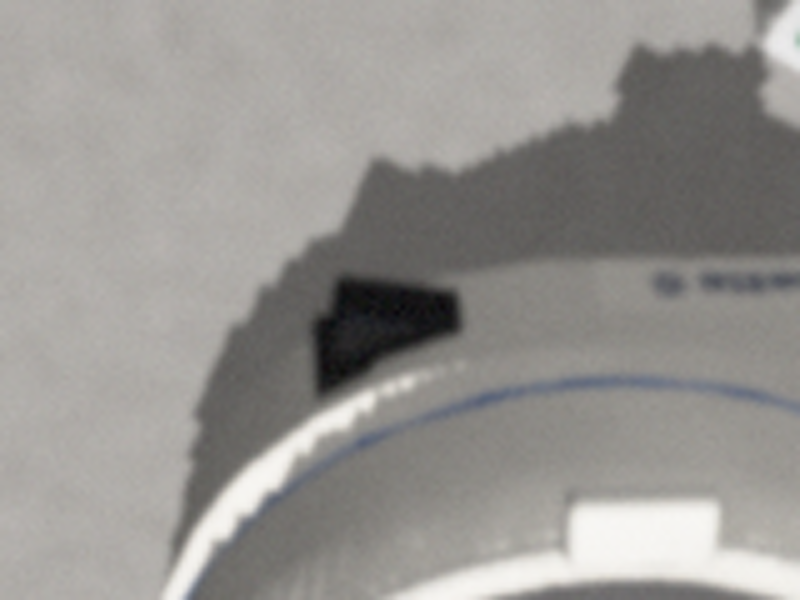

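The crop shows the lid tab seated at (645,525) on the bowl rim, and the black rocker spanning crop (320..458, 280..330) with its right end standing out. Next I'll convert those edges.

```bash
python3 -c "
from h import *
for n,p,z in (('R14',(312,118),14),('L14',(335,120.5),14),('R26',(307.8,126),26),('L26',(336,127),26),('tab',(373,167),71)): print(n,loc(onz('w3',*p,z)))
totip(-125,-45,90)
"
```

```text
R14 [-82.  -43.5  14. ]
L14 [-79.7 -25.3  14. ]
R26 [-82.6 -46.8  26. ]
L26 [-81.7 -25.1  26. ]
tab [-79.   -1.1  71. ]
10.8 loc [-115.1  -40.4  190.2] F [1.3 0.2 0.4] down [ 0.491  0.229 -0.841]
tip loc [-131.3  -41.1  215.4] dp [ 62.6  -6.4 108.7]
```

Emit:
play_rows(deltas=[{"dp": [19.7, -2.4, 33.4], "dr": [0, 0, 0], "gripper": 0}, {"dp": [19.7, -2.4, 33.4], "dr": [0, 0, 0], "gripper": 0}, {"dp": [19.7, -2.4, 33.4], "dr": [0, 0, 0], "gripper": 0}, {"dp": [19.7, -2.4, 33.4], "dr": [0, 0, 0], "gripper": 0}, {"dp": [0, 0, 0], "dr": [0, 0, 0], "gripper": 0}])

```text
t: 11.42
eef_pos: [492.3, 132.4, 119.8]
tcp_rot: [0.248, -0.173, 0.951, 0.07]
ft_force: [-0.2, -0.6, 0.6]
gripper_width: 0.002
grasp_force: 0.0
```

```bash
python3 -c "
from h import *
totip(-125,-47.5,15);print(readout.state()['joints'].round(2));grab('scene','s6')
print(proj('s6',tip()))
g=cv2.imread('pics/s6.png');cv2.imwrite('pics/c8.png',g)"
```

```text
11.43 loc [-89.4  -4.6 119.8] F [-0.2 -0.6  0.6] down [ 0.447  0.218 -0.868]
tip loc [-104.3   -5.5  145.8] dp [ 80.9 -48.6 102. ]
[-0.52  0.17  0.27  2.42 -1.29  0.15  2.92]
scene {'fovy': 50.276604396472536, 'cx': 314.63532969398545, 'cy': 236.99813113550346, 'extrinsics': array([[ 8.88641590e-01,  2.68159604e-01, -3.72030309e-01,
         9.07528411e+01],
       [-4.58602358e-01,  5.19678791e-01, -7.20845220e-01,
        -9.48566069e+02],
       [ 3.46927436e-05,  8.11187020e-01,  5.84786814e-01,
         8.37881654e+02],
       [ 0.00000000e+00,  0.00000000e+00,  0.00000000e+00,
         1.00000000e+00]])}
(np.float64(257.67370579632666), np.float64(197.91057113665363))
```

```bash
python3 -c "
from h import *
st(); print('up60',R().inv().apply([0,0,60]).round(1)); to(W(-150,-51,200),202.6); print(proj('s1',(294,579,200)),proj('s1',(294,579,243)), proj('s1',(294,579,230)))"
```

```text
11.47 loc [-89.6  -5.6 120.4] F [0.2 0.5 1. ] down [ 0.448  0.218 -0.867]
up60 [-29.8   2.8 -52. ]
at [492.4 131.4 120.4] F [0.2 0.5 1. ] t 11.47
dp [  10.9  -43.1 -100.4]
dr [ 0.04   0.52  -0.036]
(np.float64(143.0411627293954), np.float64(127.79344388885427)) (np.float64(140.2115513929517), np.float64(114.29108880987617)) (np.float64(141.07681008193723), np.float64(118.41993502397743))
```

Emit:
play_rows(deltas=[{"dp": [-10, 1, -18], "dr": [0, 0, 0], "gripper": 0}, {"dp": [-6, -14, -40], "dr": [0, 0, 0], "gripper": 0}, {"dp": [0, 0, 0], "dr": [0, 0.17, 0], "gripper": 0}, {"dp": [0, 0, 0], "dr": [0, 0.17, 0], "gripper": 0}, {"dp": [0, 0, 0], "dr": [0, 0.17, 0], "gripper": 0}, {"dp": [0, 0, 0], "dr": [0, 0, 0], "gripper": 0}])

```text
t: 12.22
eef_pos: [491.8, 127.1, 162.8]
tcp_rot: [0.029, -0.189, 0.981, 0.036]
ft_force: [-0.5, -0.6, -0.4]
gripper_width: -0.003
grasp_force: 0.0
```

```bash
python3 -c "
from h import *
st(); to(W(-140,-51,160),112.6);print(readout.state()['joints'].round(2))"
```

```text
12.22 loc [-91.8  -9.3 162.8] F [-0.5 -0.6 -0.4] down [ 0.042  0.082 -0.996]
at [491.8 127.1 162.8] F [-0.5 -0.6 -0.4] t 12.22
dp [ 47.6 -42.4  -3. ]
dr [0.102 0.008 1.556]
[-0.8   0.27  0.62  2.06 -0.31  0.83  1.95]
```

Next, raise, level the tool, turn a quarter and open the fingers so one finger's back can press the rocker while the body stays clear.

Emit:
play_rows(deltas=[{"dp": [24, -21, -20], "dr": [0, 0, 0], "gripper": 0}, {"dp": [24, -21, -20], "dr": [0.09, 0.02, 0], "gripper": 0}, {"dp": [0, 0, 0], "dr": [0, 0, 0.175], "gripper": 85}, {"dp": [0, 0, 0], "dr": [0, 0, 0.175], "gripper": 85}, {"dp": [0, 0, 0], "dr": [0, 0, 0.175], "gripper": 85}, {"dp": [0, 0, 0], "dr": [0, 0, 0.175], "gripper": 85}, {"dp": [0, 0, 0], "dr": [0, 0, 0.175], "gripper": 85}, {"dp": [0, 0, 0], "dr": [0, 0, 0.175], "gripper": 85}, {"dp": [0, 0, 0], "dr": [0, 0, 0.175], "gripper": 85}, {"dp": [0, 0, 0], "dr": [0, 0, 0.175], "gripper": 85}])

```text
t: 13.48
eef_pos: [457.4, 66.1, 195.7]
tcp_rot: [0.025, 0.492, 0.87, 0.011]
ft_force: [0.2, -1.3, 0.5]
gripper_width: 1.001
grasp_force: 0.0
```

```bash
python3 -c "
from h import *
st(); to(W(-150,-51,60),112.6);print(readout.state()['joints'].round(2), readout.state()['gripper_width'])"
```

```text
13.47 loc [-147.   -52.4  195.7] F [ 0.2 -1.3  0.5] down [ 0.055 -0.005 -0.998]
at [457.4  66.1 195.7] F [ 0.2 -1.3  0.5] t 13.47
dp [  6.3  -8.7 135.3]
dr [0.047 0.03  0.147]
[-1.01  0.13  0.86  2.13 -0.11  0.87  0.46] 1.0010997154610042
```

Emit:
play_rows(deltas=[{"dp": [0, 0, 0], "dr": [0.047, 0.03, 0.147], "gripper": 85}, {"dp": [0, 0, 0], "dr": [0, 0, 0], "gripper": 85}, {"dp": [0, -2, 45], "dr": [0, 0, 0], "gripper": 85}, {"dp": [0, -2, 45], "dr": [0, 0, 0], "gripper": 85}, {"dp": [0, -2, 45], "dr": [0, 0, 0], "gripper": 85}, {"dp": [0, 0, 0], "dr": [0, 0, 0], "gripper": 85}])

```text
t: 14.22
eef_pos: [449.4, 63.4, 59.0]
tcp_rot: [-0.002, 0.551, 0.834, -0.004]
ft_force: [-0.9, -0.1, 0.2]
gripper_width: 0.994
grasp_force: 0.0
```

```bash
python3 -c "
from h import *
st(); to(W(-152,-51,-24),112.6);print(readout.state()['joints'].round(2));print(R().as_matrix().round(2)); grab('scene','s7');grab('wrist','w4')
g=cv2.imread('pics/w4.png').max(2);print('projected switch in w4',proj('w4',W(-82,-43,20)))
"
```

```text
14.22 loc [-155.5  -51.8   59. ] F [-0.9 -0.1  0.2] down [-0.007 -0.004 -1.   ]
at [449.4  63.4  59. ] F [-0.9 -0.1  0.2] t 14.22
dp [ 0.9  4.1 83. ]
dr [-0.008  0.001  0.009]
[-0.81  0.44  0.72  2.21 -0.47  0.66  0.65]
[[-0.39  0.92 -0.01]
 [ 0.92  0.39 -0.  ]
 [-0.   -0.01 -1.  ]]
scene {'fovy': 50.276604396472536, 'cx': 314.63532969398545, 'cy': 236.99813113550346, 'extrinsics': array([[ 8.88641590e-01,  2.68159604e-01, -3.72030309e-01,
         9.07528411e+01],
       [-4.58602358e-01,  5.19678791e-01, -7.20845220e-01,
        -9.48566069e+02],
       [ 3.46927436e-05,  8.11187020e-01,  5.84786814e-01,
         8.37881654e+02],
       [ 0.00000000e+00,  0.00000000e+00,  0.00000000e+00,
         1.00000000e+00]])}
wrist {'fovy': 60.041001042110935, 'cx': 319.47613161790883, 'cy': 232.02622129671934, 'extrinsics': array([[ 9.20238431e-01, -3.78083678e-01, -1.01064149e-01,
         4.26641916e+02],
       [ 3.91347218e-01,  8.87066515e-01,  2.44868031e-01,
         1.24482318e+02],
       [-2.92998375e-03, -2.64888146e-01,  9.64274694e-01,
         2.33982484e+02],
       [ 0.00000000e+00,  0.00000000e+00,  0.00000000e+00,
         1.00000000e+00]])}
projected switch in w4 (np.float64(453.1523089012989), np.float64(228.61565578200415))
```

Emit:
play_rows(deltas=[{"dp": [0, 3, 35], "dr": [0, 0, 0], "gripper": 85}, {"dp": [0, 0, 30], "dr": [0, 0, 0], "gripper": 85}, {"dp": [0, 0, 8], "dr": [0, 0, 0], "gripper": 85}, {"dp": [0, 0, 0], "dr": [0, 0, 0], "gripper": 85}])

```text
t: 14.82
eef_pos: [456.3, 66.2, -10.9]
tcp_rot: [0.001, 0.551, 0.834, -0.0]
ft_force: [0.4, 0.3, 0.7]
gripper_width: 0.994
grasp_force: 0.0
```

Emit:
play_rows(deltas=[{"dp": [0, 0, 4], "dr": [0, 0, 0], "gripper": 85}, {"dp": [0, 0, 0], "dr": [0, 0, 0], "gripper": 85}])

```text
t: 15.08
eef_pos: [455.7, 66.4, -15.5]
tcp_rot: [0.0, 0.551, 0.834, -0.0]
ft_force: [0.5, 0.2, -0.9]
gripper_width: 0.996
grasp_force: 0.0
```

Emit:
play_rows(deltas=[{"dp": [0, 0, 4], "dr": [0, 0, 0], "gripper": 85}, {"dp": [0, 0, 0], "dr": [0, 0, 0], "gripper": 85}])

```text
t: 15.32
eef_pos: [455.1, 66.1, -20.3]
tcp_rot: [-0.0, 0.551, 0.834, -0.001]
ft_force: [-0.5, -0.3, 0.4]
gripper_width: 0.993
grasp_force: 0.0
```

```bash
python3 -c "
from h import *
st();print(readout.state()['joints'].round(2));grab('scene','s8');grab('side','d8')
# dark rocker vs fingers: list dark comps near
p=readout.state()['eef_pos']; 
for off in (0,30,43): print(off,'fingerback tip proj',proj('s8',p+57*np.array([.923,.384,0])+[0,0,off]),proj('s8',p-57*np.array([.923,.384,0])+[0,0,off]))
g=cv2.imread('pics/s8.png').max(2); 
for v in range(214,254,2): print(v,' '.join('%3d'%x for x in g[v,236:286:2]))
"
```

```text
15.32 loc [-149.2  -51.5  -20.3] F [-0.5 -0.3  0.4] down [-0.001 -0.001 -1.   ]
[-0.67  0.6   0.55  2.21 -0.66  0.5   0.8 ]
scene {'fovy': 50.276604396472536, 'cx': 314.63532969398545, 'cy': 236.99813113550346, 'extrinsics': array([[ 8.88641590e-01,  2.68159604e-01, -3.72030309e-01,
         9.07528411e+01],
       [-4.58602358e-01,  5.19678791e-01, -7.20845220e-01,
        -9.48566069e+02],
       [ 3.46927436e-05,  8.11187020e-01,  5.84786814e-01,
         8.37881654e+02],
       [ 0.00000000e+00,  0.00000000e+00,  0.00000000e+00,
         1.00000000e+00]])}
side {'fovy': 45.810579798188485, 'cx': 314.34254093033326, 'cy': 244.91489672616214, 'extrinsics': array([[-9.47404764e-01, -2.61249107e-01,  1.84859722e-01,
         8.08259078e+02],
       [ 3.19522717e-01, -7.39369252e-01,  5.92653645e-01,
         7.65812580e+02],
       [-1.81506407e-02,  6.20549767e-01,  7.83956976e-01,
         1.15211356e+03],
       [ 0.00000000e+00,  0.00000000e+00,  0.00000000e+00,
         1.00000000e+00]])}
0 fingerback tip proj (np.float64(276.46455824278337), np.float64(253.61859998286494)) (np.
[... 1742 characters left out ...]
  92  38  39  29  57  83  84  84  83  86  86  33  23  29  85  54  81 112 111
242  42  26  36  25  29  38  99  35  21  63  82  82  82  87  84  84  83  50  33  33  87  86  91  91  88
244  42  31  51  35  28  47  59  28  48 145 122 118 147 150 121 120 122  84  71  51  81  86  84  87  87
246  38  32  35  28  34  25  35  33 125 146 149 145 146 149 147 145 146 148  86 120 141 125 125 146 144
248 121  56  40  34  31  30  28  30 139 149 147 147 149 145 125  83 141 149 147 149 145 148 145 147 146
250 149 147 114  51  21  25  34  76 137 148 146 123  79  85  90  87  87  81 122 146 145 147 146 148 149
252 147 146 147 147  34  30  40  79 136  87  83  84  85  84  82  83  85  86 114 146 144 145 147 145 146
```

Emit:
play_rows(deltas=[{"dp": [0, 4, 1], "dr": [0, 0, 0], "gripper": 85}, {"dp": [0, 3, 0], "dr": [0, 0, 0], "gripper": 85}, {"dp": [0, 0, 0], "dr": [0, 0, 0], "gripper": 85}])

```text
t: 15.8
eef_pos: [462.0, 69.0, -21.2]
tcp_rot: [0.0, 0.551, 0.834, -0.001]
ft_force: [0.2, 0.0, -0.2]
gripper_width: 0.994
grasp_force: 0.0
```

Emit:
play_rows(deltas=[{"dp": [0, 2, 0], "dr": [0, 0, 0], "gripper": 85}, {"dp": [0, 0, 0], "dr": [0, 0, 0], "gripper": 85}])

```text
t: 16.05
eef_pos: [463.7, 69.7, -21.2]
tcp_rot: [-0.0, 0.551, 0.834, -0.001]
ft_force: [0.3, 1.0, -0.0]
gripper_width: 0.998
grasp_force: 0.0
```

Emit:
play_rows(deltas=[{"dp": [0, 1.5, 0], "dr": [0, 0, 0], "gripper": 85}, {"dp": [0, 0, 0], "dr": [0, 0, 0], "gripper": 85}])

```text
t: 16.3
eef_pos: [465.0, 70.3, -21.2]
tcp_rot: [-0.0, 0.551, 0.834, -0.001]
ft_force: [0.4, -0.6, -0.1]
gripper_width: 0.996
grasp_force: 0.0
```

Emit:
play_rows(deltas=[{"dp": [0, 1.5, 0], "dr": [0, 0, 0], "gripper": 85}, {"dp": [0, 0, 0], "dr": [0, 0, 0], "gripper": 85}])

```text
t: 16.55
eef_pos: [466.4, 70.9, -21.2]
tcp_rot: [-0.0, 0.551, 0.834, -0.001]
ft_force: [-0.3, 0.4, 0.5]
gripper_width: 0.99
grasp_force: 0.0
```

Emit:
play_rows(deltas=[{"dp": [0, 1.5, 0], "dr": [0, 0, 0], "gripper": 85}, {"dp": [0, 0, 0], "dr": [0, 0, 0], "gripper": 85}])

```text
t: 16.8
eef_pos: [467.8, 71.5, -21.2]
tcp_rot: [-0.0, 0.551, 0.834, -0.001]
ft_force: [1.0, 0.3, 0.1]
gripper_width: 0.999
grasp_force: 0.0
```

Emit:
play_rows(deltas=[{"dp": [0, 1.5, 0], "dr": [0, 0, 0], "gripper": 85}, {"dp": [0, 0, 0], "dr": [0, 0, 0], "gripper": 85}])

```text
t: 17.05
eef_pos: [469.2, 72.1, -21.2]
tcp_rot: [-0.0, 0.551, 0.834, -0.001]
ft_force: [0.1, -0.5, 0.6]
gripper_width: 0.995
grasp_force: 0.0
```

Emit:
play_rows(deltas=[{"dp": [0, 1.5, 0], "dr": [0, 0, 0], "gripper": 85}, {"dp": [0, 0, 0], "dr": [0, 0, 0], "gripper": 85}])

```text
t: 17.3
eef_pos: [470.0, 72.2, -21.3]
tcp_rot: [-0.0, 0.552, 0.834, -0.001]
ft_force: [-2.1, -1.7, 1.2]
gripper_width: 0.996
grasp_force: 1.0
```

Emit:
play_rows(deltas=[{"dp": [0, 1.5, 0], "dr": [0, 0, 0], "gripper": 85}, {"dp": [0, 0, 0], "dr": [0, 0, 0], "gripper": 85}])

```text
t: 17.55
eef_pos: [470.9, 72.3, -21.4]
tcp_rot: [-0.001, 0.552, 0.834, -0.002]
ft_force: [-4.2, -3.5, 1.9]
gripper_width: 0.995
grasp_force: 1.2
```

Emit:
play_rows(deltas=[{"dp": [0, 1.5, 0], "dr": [0, 0, 0], "gripper": 85}, {"dp": [0, 0, 0], "dr": [0, 0, 0], "gripper": 85}])

```text
t: 17.8
eef_pos: [470.9, 72.5, -21.6]
tcp_rot: [-0.002, 0.552, 0.834, -0.002]
ft_force: [-7.1, -5.0, 3.9]
gripper_width: 0.987
grasp_force: 1.1
```

Emit:
play_rows(deltas=[{"dp": [0, 1.5, 0], "dr": [0, 0, 0], "gripper": 85}, {"dp": [0, 0, 0], "dr": [0, 0, 0], "gripper": 85}])

```text
t: 18.05
eef_pos: [470.9, 72.6, -21.6]
tcp_rot: [-0.002, 0.552, 0.834, -0.003]
ft_force: [-9.7, -6.4, 8.1]
gripper_width: 0.996
grasp_force: 1.1
```

Emit:
play_rows(deltas=[{"dp": [0, -6, 0], "dr": [0, 0, 0], "gripper": 85}, {"dp": [0, -6, 0], "dr": [0, 0, 0], "gripper": 85}, {"dp": [0, 0, 0], "dr": [0, 0, 0], "gripper": 85}])

```text
t: 18.42
eef_pos: [463.5, 69.9, -21.1]
tcp_rot: [-0.0, 0.551, 0.834, -0.001]
ft_force: [0.4, -0.7, 0.9]
gripper_width: 0.993
grasp_force: 0.0
```

```bash
python3 -c "
from h import *
st()
from bench import get_image
d=grab('scene','s9')
a=cv2.imread('pics/s8.png').max(2).astype(int); b=cv2.imread('pics/s9.png').max(2).astype(int)
for v in range(226,248): print(v,' '.join('%3d'%x for x in a[v,268:288]),' | ',' '.join('%3d'%x for x in b[v,268:288]))
d=grab('wrist','w5'); print(proj('w5',W(-82,-45,20)),proj('w5',W(-82,-25,20)))
"
```

```text
18.43 loc [-139.9  -51.2  -21.1] F [ 0.4 -0.7  0.9] down [-0.001 -0.001 -1.   ]
scene {'fovy': 50.276604396472536, 'cx': 314.63532969398545, 'cy': 236.99813113550346, 'extrinsics': array([[ 8.88641590e-01,  2.68159604e-01, -3.72030309e-01,
         9.07528411e+01],
       [-4.58602358e-01,  5.19678791e-01, -7.20845220e-01,
        -9.48566069e+02],
       [ 3.46927436e-05,  8.11187020e-01,  5.84786814e-01,
         8.37881654e+02],
       [ 0.00000000e+00,  0.00000000e+00,  0.00000000e+00,
         1.00000000e+00]])}
226  33  32  36  36  32  29  31  30  38  33  29  30  22  34  75 119 119 125 123 124  |   27  29  16  34  29  28  29  34  31  25  25  34  33  53  91  90 110 124 118 123
227  35  27  33  34  29  31  24  38  33  24  25  55  72  85 103 111 116 119 118 117  |   26  29  64  56  36  35  28  30  33  21  32  29  40  92 113 116 116 118 116 114
228  52  36  33  29  31  33  30  31  31  18  45  94 107 112 114 111 113 113 117 116  |   29  53 106 100  63  36  31  29  28  35  32  36  48 108 114 115 114 115 115 116
229  86  83  52  29  32  29  27  34  28  30  60 115 115 113 115 114 114 1
[... 2990 characters left out ...]
 146 146 150 146 150 147 147 147 142 147 147  |   85  84  83 116 120 122 144 144 144 145 146 146 147 147 150 147 146 144 147 148
wrist {'fovy': 60.041001042110935, 'cx': 319.47613161790883, 'cy': 232.02622129671934, 'extrinsics': array([[ 9.20033286e-01, -3.77959163e-01, -1.03371294e-01,
         4.38611528e+02],
       [ 3.91840179e-01,  8.87329991e-01,  2.43118821e-01,
         1.30340736e+02],
       [-1.64537165e-04, -2.64182434e-01,  9.64472713e-01,
         1.52176897e+02],
       [ 0.00000000e+00,  0.00000000e+00,  0.00000000e+00,
         1.00000000e+00]])}
(np.float64(485.45716927560767), np.float64(297.41281646398403)) (np.float64(492.3083153831651), np.float64(241.83224927789792))
```

```bash
python3 -c "
from h import *
for x in (-89,-83):
  for z in (0,8,14,21): print(x,z,np.round(proj('s9',W(x,-62,z)),1),np.round(proj('s9',W(x,-40,z)),1))
g=cv2.imread('pics/w5.png').max(2).astype(int)
for v in range(200,340,5): print(v,' '.join('%3d'%x for x in g[v,420:540:4]))
for p in ((-82,-45,26),(-82,-25,26),(-82,-45,14),(-82,-25,14)): print(p,np.round(proj('w5',W(*p)),0))
"
```

```text
-89 0 [279.7 248.7] [273.9 245.6]
-89 8 [279.6 246.3] [273.7 243.2]
-89 14 [279.5 244.5] [273.6 241.4]
-89 21 [279.4 242.5] [273.5 239.4]
-83 0 [281.2 247.7] [275.4 244.6]
-83 8 [281.1 245.3] [275.2 242.2]
-83 14 [281.  243.5] [275.1 240.4]
-83 21 [280.9 241.4] [275.  238.4]
200 175 174 176 118 102 106 102 103 100 101 101 102  99  99 102 100  89  86  86  85  86  85  81 114 157 156 156 155 137 112
205 173 175 175 150 102 105 102 103 103 103 106 102 103 102 100 102  97  85  85  86  86  86  84 124 155 154 155 157 139 109
210 176 172 173 152 108 103 106 105 102 101 101 100 104 107 102 101 101  84  84  84  84  85  84 136 154 157 156 154 145 107
215 175 172 167 170 143 102 104 103 103 104 103 104 104 105 102 101 101  86  85  82  86  85  84 138 156 151 154 155 152 103
220 174 173 171 174 173 121 103 105 103 105 103 100 104 104 103 104 100  80  88  85  84  85  84 143 154 154 153 156 150 107
225 174 174 176 179 168 102 102 101 101 102 100 104 100 104 103 105 100  81  84  81  81  85  83 132 151 157 152 154 150 104
230 105 141 174 179 162 108 107 100 105  99 100 105 101  99 103 103 101  84  84 
[... 2055 characters left out ...]
 105  16  20  15  18  23  23  85  92  89  88  38  32 102 167 114 105 101  69  50  55  48 171 236
320 174 170 168 173 174 177  81  13  17  17  16  12  20  32  87  90  91  89  49  25  43 157 167 147 114  99  92  98  81 228
325 173 169 170 171 171 178  54  13  14   8  14   8  18  19  35  86  88  89  87  56  34  37 158 170 168 171 145 116 100 103
330 168 170 172 171 172 175  43  21  17  16  14  19  16   4  21  40  86  91  86  85  57  28  30 135 166 173 171 169 170 156
335 173 173 173 172 173 171  29  18  16  13   9  18  12  11  19  17  35  87  88  90  88  67  20  26 108 171 172 172 171 170
(-82, -45, 26) [492. 305.]
(-82, -25, 26) [500. 247.]
(-82, -45, 14) [479. 290.]
(-82, -25, 14) [485. 237.]
```

```bash
python3 -c "
from h import *
g=cv2.imread('pics/w5.png').max(2).astype(int)
for v in range(240,306,6): print(v,' '.join('%3d'%x for x in g[v,472:506]))
for n,p,z in (('L26',(494,250),26),('R26',(494,300),26),('L14',(483,243),14),('R14',(477,288),14)): print(n,loc(onz('w5',*p,z)))
"
```

```text
240  99 102 101 105 105 102 104 104 102 104 101  94  78  67  55  51  36  38  30  32  38  41  39  54  65  75  80  84  79  83  83  88  79  82
246  99 100 100 102  99 102 101 101  99  86  55  27   9   9  11   9  19  16  14  12  17   3  17  20  16  18  25  25  43  53  70  80  82  81
252 100 100 103  99  99 101 101  98  90  75  42  23  12   6  15  15  14  14  21  14  13  22   9  22  19  25  16  21  18  21  22  24  40  59
258  99 101 102 104 102  99  98  99  90  61  30  17  19  17   2  13  16  10  18  12  16  16  13  20  19  20  21  25  26  24  17  20  21  37
264 102 102 104 101 100 102 104 102  86  53  25  18   6   8   9  14  14  19   4  12   8   3  18  28  30  33  34  30  25  18  20  17  18  24
270 104 103 103 101 102 103 102  95  73  40  23   8  13  18  16  16  10  11  11  10  18   9  11  19  28  20  23  22  18  20  25  22  21  24
276 100  99 102 102 104 102  99  85  56  28  16  15   3  12   9  12  13  11  10   6  11  19  27  22  35  34  38  30  27  21  20  21  19  25
282 104 101 104 102 103 103  99  88  59  23  13  12  13  16   9  15  13   9  12  13  20  20  24  31  37  34  38  35  38  31  33  34  26  15
288 151 134 122 110 100 101  95  73  40  25  19  17  13  12  16   6  10  13  11  16  17  20  37  38  39  37  35  39  38  39  32  32  29  27
294 172 165 152 137 126 117 114 107 102  90  75  52  32  13  14  18  15  17   8  16  26  31  39  38  34  41  42  40  36  36  38  35  28  28
300  96 107 128 155 168 175 176 174 173 175 174 174 171 167 143 107  68  46  26  19  18  33  40  37  36  42  38  37  37  36  41  39  41  37
L26 [-83.8 -25.9  26. ]
R26 [-81.7 -43.2  26. ]
L14 [-82.6 -27.2  14. ]
R14 [-82.8 -44.1  14. ]
```

```bash
python3 -c "
from h import *
for n,P,z in (('z14',((482,246),(481,258),(480.4,270),(479.5,288)),14),('z26',((495,252),(494.5,264),(493.7,276),(493.5,288),(492.8,300)),26)):
  L=np.array([loc(onz('w5',*p,z)) for p in P]); print(n,L[:,:2].tolist(),'slope dx/dy',np.polyfit(L[:,1],L[:,0],1)[0])
"
```

```text
z14 [[-82.8, -28.3], [-82.6, -32.7], [-82.4, -37.2], [-81.9, -44.1]] slope dx/dy -0.056755123344871275
z26 [[-83.4, -26.6], [-83.0, -30.7], [-82.8, -34.8], [-82.4, -39.0], [-82.1, -43.2]] slope dx/dy -0.07711691207209047
```

Emit:
play_rows(deltas=[{"dp": [-2, 0, 3], "dr": [0, 0, 0], "gripper": 85}, {"dp": [0, 4, 0], "dr": [0, 0, 0], "gripper": 85}, {"dp": [0, 2, 0], "dr": [0, 0, 0], "gripper": 85}, {"dp": [0, 0, 0], "dr": [0, 0, 0], "gripper": 85}])

```text
t: 19.02
eef_pos: [470.1, 70.3, -24.2]
tcp_rot: [-0.0, 0.551, 0.834, -0.001]
ft_force: [-0.2, -0.3, 0.2]
gripper_width: 0.992
grasp_force: 0.0
```

Emit:
play_rows(deltas=[{"dp": [0, 1.5, 0], "dr": [0, 0, 0], "gripper": 85}, {"dp": [0, 0, 0], "dr": [0, 0, 0], "gripper": 85}])

```text
t: 19.27
eef_pos: [471.2, 70.7, -24.2]
tcp_rot: [-0.0, 0.551, 0.834, -0.001]
ft_force: [-1.1, 0.3, 0.9]
gripper_width: 0.996
grasp_force: 0.0
```

Emit:
play_rows(deltas=[{"dp": [0, 1.5, 0], "dr": [0, 0, 0], "gripper": 85}, {"dp": [0, 0, 0], "dr": [0, 0, 0], "gripper": 85}])

```text
t: 19.52
eef_pos: [471.8, 70.8, -24.4]
tcp_rot: [-0.001, 0.552, 0.834, -0.001]
ft_force: [-3.0, -2.6, 1.0]
gripper_width: 0.994
grasp_force: 0.2
```

Emit:
play_rows(deltas=[{"dp": [0, 2, 0], "dr": [0, 0, 0], "gripper": 85}, {"dp": [0, 0, 0], "dr": [0, 0, 0], "gripper": 85}])

```text
t: 19.77
eef_pos: [472.6, 70.4, -24.7]
tcp_rot: [-0.001, 0.552, 0.834, -0.002]
ft_force: [-4.5, -5.1, 0.2]
gripper_width: 0.994
grasp_force: 0.5
```

Emit:
play_rows(deltas=[{"dp": [0, 1.5, 0], "dr": [0, 0, 0], "gripper": 85}, {"dp": [0, 0, 0], "dr": [0, 0, 0], "gripper": 85}])

```text
t: 20.02
eef_pos: [473.1, 70.2, -24.7]
tcp_rot: [-0.001, 0.553, 0.833, -0.003]
ft_force: [-6.6, -8.0, 3.3]
gripper_width: 0.998
grasp_force: 0.5
```

Emit:
play_rows(deltas=[{"dp": [0, 1.5, 0], "dr": [0, 0, 0], "gripper": 85}, {"dp": [0, 0, 0], "dr": [0, 0, 0], "gripper": 85}])

```text
t: 20.27
eef_pos: [473.3, 69.9, -24.9]
tcp_rot: [-0.002, 0.553, 0.833, -0.004]
ft_force: [-10.9, -9.8, 4.8]
gripper_width: 0.996
grasp_force: 1.0
```

```bash
python3 -c "
from h import *
st();f=readout.state()['ft_force'];print('Fx_c',f@[np.cos(Y),np.sin(Y),0],f@[-np.sin(Y),np.cos(Y),0]); grab('wrist','w6')
g=cv2.imread('pics/w6.png').max(2).astype(int)
print([np.round(proj('w6',W(*p))) for p in ((-82,-45,26),(-82,-25,26),(-82,-45,14),(-82,-25,14))])
for v in range(215,300,5): print(v,' '.join('%3d'%x for x in g[v,452:512:2]))
"
```

```text
20.27 loc [-130.8  -55.   -24.9] F [-10.9  -9.8   4.8] down [-0.007 -0.004 -1.   ]
Fx_c -13.867803433244784 -4.895725825885921
wrist {'fovy': 60.041001042110935, 'cx': 319.47613161790883, 'cy': 232.02622129671934, 'extrinsics': array([[ 9.21572186e-01, -3.76234597e-01, -9.56673134e-02,
         4.49564267e+02],
       [ 3.88129130e-01,  8.88034322e-01,  2.46476817e-01,
         1.30938969e+02],
       [-7.77724826e-03, -2.64277450e-01,  9.64415338e-01,
         1.48297510e+02],
       [ 0.00000000e+00,  0.00000000e+00,  0.00000000e+00,
         1.00000000e+00]])}
[array([470., 299.]), array([477., 239.]), array([459., 285.]), array([464., 229.])]
215 101 103 104 101 100 103 102  89  83  81  83  82  82  81  83  85  80 100 147 155 155 155 155 152 154 152 152 151 152 124
220  98 100 100 103 104 105 103  91  83  83  85  86  85  81  79  84  82  97 144 154 151 152 152 152 151 152 149 149 152 127
225 102 102 103 100 102 100 103  99  82  81  81  81  84  81  83  84  81  93 139 152 153 152 151 150 149 155 149 151 151 134
230 102 103 104 105 104 103 103 101  85  76  79  80  81  80  81  84  80  
[... 962 characters left out ...]
  21  20  20  23  22  25  23  23  25  66  75 112 211 175 154 152 152 151 151 154
275 102 100 101 100  78  25   9  15   8  12  25  26  21  23  17  21  19  29  20  33  63  82 183 238 232 198 152 155 147 150
280 108 105 104 104  91  35   8   8  18   2  20  20  21  20  21  16  26  21  18  21  32  62 109 193 180 154 153 155 154 154
285 174 174 142 104  93  56  17  18  14  16  21  26  25  18  26  21  18  23  20  23  16  21  47  86 137 152 150 153 149 150
290 178 176 170 150 138 113  93  39  14  14  22  18  17  17  23  22  17  23  25  22  26  20  13  42  83 139 151 154 150 150
295 110 112 123 125 129 128 127 124 102  59  18  29  22  27  23  26  27  24  26  17  16  10  11  23  34  76 136 153 150 150
```

```bash
python3 -c "
from h import *
for n,P,z in (('z14',((457.5,240),(458.5,250),(459.5,260),(460.2,270),(461.2,280)),14),('z26',((467,240),(469,250),(471,260),(471,270),(471.5,280)),26)):
  L=np.array([loc(onz('w6',*p,z)) for p in P]); print(n,L[:,:2].tolist(),'slope dx/dy',np.polyfit(L[:,1],L[:,0],1)[0])
"
```

```text
z14 [[-83.8, -28.8], [-83.2, -32.4], [-82.5, -35.9], [-81.9, -39.6], [-81.2, -43.2]] slope dx/dy -0.180528979692611
z26 [[-85.0, -25.3], [-84.1, -28.5], [-83.1, -31.8], [-82.8, -35.1], [-82.3, -38.4]] slope dx/dy -0.20407480388147417
```

The rocker edge slope went from +0.156 (off) to about -0.18 rad under a 14 N push, so it is fully on. Backing off and checking.

Emit:
play_rows(deltas=[{"dp": [0, -8, 0], "dr": [0, 0, 0], "gripper": 85}, {"dp": [0, -12, 0], "dr": [0, 0, 0], "gripper": 85}, {"dp": [0, 0, -50], "dr": [0, 0, 0], "gripper": 85}, {"dp": [0, 0, -50], "dr": [0, 0, 0], "gripper": 85}, {"dp": [0, 0, -50], "dr": [0, 0, 0], "gripper": 85}, {"dp": [0, 0, 0], "dr": [0, 0, 0], "gripper": 85}])

```text
t: 21.08
eef_pos: [461.4, 66.9, 128.9]
tcp_rot: [0.002, 0.551, 0.835, 0.003]
ft_force: [-0.0, 0.4, 0.2]
gripper_width: 0.992
grasp_force: 0.0
```

```bash
python3 -c "
from h import *
st();to((484,-240,130)); grab('wrist','w7')
g=cv2.imread('pics/w7.png').max(2).astype(int)
P=[np.round(proj('w7',W(*p))) for p in ((-82,-45,26),(-82,-25,26),(-82,-45,14),(-82,-25,14))];print(P)
u,v=np.mean(P,0).astype(int)
for y in range(v-24,v+26,2): print(y,u-24,' '.join('%3d'%x for x in g[y,u-24:u+24:2]))
"
```

```text
21.07 loc [-143.   -53.2  128.9] F [-0.   0.4  0.2] down [ 0.006  0.003 -1.   ]
at [461.4  66.9 128.9] F [-0.   0.4  0.2] t 21.07
dp [-291.1  -99.9   -1.9]
wrist {'fovy': 60.041001042110935, 'cx': 319.47613161790883, 'cy': 232.02622129671934, 'extrinsics': array([[ 9.19634152e-01, -3.77159165e-01, -1.09653957e-01,
         4.35006775e+02],
       [ 3.92710075e-01,  8.88037659e-01,  2.39098125e-01,
         1.26554031e+02],
       [ 7.19879411e-03, -2.62945016e-01,  9.64783963e-01,
         3.02260943e+02],
       [ 0.00000000e+00,  0.00000000e+00,  0.00000000e+00,
         1.00000000e+00]])}
[array([408., 207.]), array([410., 177.]), array([404., 203.]), array([406., 175.])]
166 383 125  90  86  88  87  87  85  85  90  88  87  86  81  72  85 120 131 135 129 118  93  71  74  80
168 383 108  89  86  87  90  87  87  86  90  88  88  84  82  74  82 121 132 129 129 126  99  73  73  68
170 383 109  91  86  87  85  86  86  85  85  87  85  88  81  75  76 118 132 127 130 125 100  78  70  73
172 383 137 102  87  86  87  86  87  88  84  84  87  85  85  75  73 115 129 130 131 129 105  87  66  67

[... 1483 characters left out ...]
 149 148 150 146 115  89  64  21  23  38  26  20  17  47 161 216 186 136 129
204 383 149 147 146 149 147 148 151 149 147 120  90  79  37  24  33  30  23  12  20 109 206 198 159 135
206 383 148 147 147 146 150 148 147 149 151 142 129 113  74  48  36  39  27  12  17  51 168 217 209 183
208 383 147 145 147 150 147 149 149 148 147 149 152 127  92  77  68  74  55  24  21  28 109 200 219 203
210 383 150 149 149 146 151 149 150 151 150 152 151 142 119 100  92  86  81  65  35  32  47 150 214 216
212 383 149 149 150 150 149 151 151 151 148 148 149 152 147 144 121  93  89  87  75  69  69 105 198 218
214 383 149 145 146 152 150 151 150 149 150 149 151 152 149 151 139  98  88  86  85  89  88  90 147 207
```

The rocker still shows the on slant. Moving over the timer with the fingers shut.

Emit:
play_rows(deltas=[{"dp": [-48.5, -16.7, 0], "dr": [0, 0, 0], "gripper": 0}, {"dp": [-48.5, -16.7, 0], "dr": [0, 0, 0], "gripper": 0}, {"dp": [-48.5, -16.7, 0], "dr": [0, 0, 0], "gripper": 0}, {"dp": [-48.5, -16.7, 0], "dr": [0, 0, 0], "gripper": 0}, {"dp": [-48.5, -16.7, 0], "dr": [0, 0, 0], "gripper": 0}, {"dp": [-48.5, -16.7, 0], "dr": [0, 0, 0], "gripper": 0}, {"dp": [0, 0, 0], "dr": [0, 0, 0], "gripper": 0}, {"dp": [0, 0, 0], "dr": [0, 0, 0], "gripper": 0}])

```text
t: 22.12
eef_pos: [479.9, -240.5, 124.8]
tcp_rot: [-0.001, 0.551, 0.834, -0.001]
ft_force: [0.2, -0.1, -1.5]
gripper_width: 0.0
grasp_force: 0.0
```

```bash
python3 -c "
from h import *
np.set_printoptions(precision=1,suppress=True)
st(); to((470,-208,30)); d=grab('wrist','w8'); print(proj('w8',(470,-208,20)))
im=cv2.imread('pics/w8.png');hsv=cv2.cvtColor(im,cv2.COLOR_BGR2HSV); m=((hsv[...,1]>130)&(hsv[...,2]>80)&((hsv[...,0]<8)|(hsv[...,0]>172))).astype('uint8')
n,l,s,c=cv2.connectedComponentsWithStats(m)
for i in range(1,n):
  if s[i,4]>15: print('red',c[i],s[i],onz('w8',*c[i],20))
w=((hsv[...,1]<30)&(hsv[...,2]>190)).astype('uint8'); cs,_=cv2.findContours(w,cv2.RETR_EXTERNAL,cv2.CHAIN_APPROX_SIMPLE)
for k in cs:
  if cv2.contourArea(k)>1500:
    r=cv2.minAreaRect(k); b=cv2.boxPoints(r); print('white',r,[onz('w8',*q,17)[:2] for q in b])
"
```

```text
22.12 loc [-244.1 -344.1  124.8] F [ 0.2 -0.1 -1.5] down [-0.  0. -1.]
at [ 479.9 -240.5  124.8] F [ 0.2 -0.1 -1.5] t 22.12
dp [33.6  3.9 94.8]
wrist {'fovy': 60.041001042110935, 'cx': 319.47613161790883, 'cy': 232.02622129671934, 'extrinsics': array([[   0.9,   -0.4,   -0.1,  455.2],
       [   0.4,    0.9,    0.2, -180.3],
       [  -0. ,   -0.3,    1. ,  298.2],
       [   0. ,    0. ,    0. ,    1. ]])}
(np.float64(324.6547803478096), np.float64(167.83866898363365))
red [325.8 174. ] [322 170   9   9  67] [ 472.3 -211.5   20. ]
red [451.9 282.4] [433 265  37  34 912] [ 586.1 -247.3   20. ]
red [571.3 332.7] [563 325  18  16 213] [ 686.2 -248.1   20. ]
white ((580.3746337890625, 337.417236328125), (119.83320617675781, 138.42831420898438), 33.42481231689453) [array([ 646.6, -294.1]), array([ 650.7, -191.7]), array([ 745.9, -206.6]), array([ 749.9, -315.2])]
white ((283.61474609375, 297.2622985839844), (184.3731231689453, 127.65277862548828), 39.80556869506836) [array([ 401.9, -331.4]), array([ 431.3, -240.6]), array([ 558.4, -281.9]), array([ 535.8, -383.5])]
white ((364.5, 171.50001525878906), (86.26702880859375, 100.40916442871094), 45.0) [array([ 456.2, -220.6]), array([ 481.1, -160. ]), array([ 535.3, -179.6]), array([ 512. , -243.5])]
white ((589.6112670898438, 64.56999969482422), (135.51475524902344, 104.83914947509766), 70.82098388671875) [array([543.2, -77.5]), array([588.5, -37.8]), array([656.8, -89.2]), array([ 609.5, -133.2])]
```

Emit:
play_rows(deltas=[{"dp": [27.4, 1.4, 0], "dr": [0, 0, 0], "gripper": 0}, {"dp": [0, 0, 40], "dr": [0, 0, 0], "gripper": 0}, {"dp": [0, 0, 40], "dr": [0, 0, 0], "gripper": 0}, {"dp": [0, 0, 32], "dr": [0, 0, 0], "gripper": 0}, {"dp": [0, 0, 0], "dr": [0, 0, 0], "gripper": 0}, {"dp": [0, 0, 0], "dr": [0, 0, 0], "gripper": 0}])

```text
t: 22.92
eef_pos: [471.9, -215.2, 15.0]
tcp_rot: [0.0, 0.551, 0.835, -0.001]
ft_force: [0.5, 1.0, -0.4]
gripper_width: -0.003
grasp_force: 0.0
```

```bash
python3 -c "
from h import *
to((470.5,-214.7,-5),112.6)"
```

```text
at [ 471.9 -215.2   15. ] F [ 0.5  1.  -0.4] t 22.93
dp [ 1.1 -1.1 20. ]
dr [-0.001  0.001  0.01 ]
```

Emit:
play_rows(deltas=[{"dp": [1, -0.5, 12], "dr": [0, 0, 0], "gripper": 0}, {"dp": [0, 0, 8], "dr": [0, 0, 0], "gripper": 0}, {"dp": [0, 0, 0], "dr": [0, 0, 0], "gripper": 0}])

```text
t: 23.3
eef_pos: [470.0, -214.8, -6.3]
tcp_rot: [-0.001, 0.551, 0.834, -0.001]
ft_force: [-0.4, -0.3, 0.8]
gripper_width: -0.001
grasp_force: 0.0
```

Emit:
play_rows(deltas=[{"dp": [0, 0, 2], "dr": [0, 0, 0], "gripper": 0}, {"dp": [0, 0, 0], "dr": [0, 0, 0], "gripper": 0}])

```text
t: 23.55
eef_pos: [470.4, -215.1, -7.8]
tcp_rot: [-0.0, 0.551, 0.834, -0.001]
ft_force: [-0.7, 0.4, 1.0]
gripper_width: -0.002
grasp_force: 0.0
```

Emit:
play_rows(deltas=[{"dp": [0, 0, 2], "dr": [0, 0, 0], "gripper": 0}, {"dp": [0, 0, 0], "dr": [0, 0, 0], "gripper": 0}])

```text
t: 23.8
eef_pos: [470.3, -215.0, -9.9]
tcp_rot: [-0.0, 0.551, 0.834, -0.001]
ft_force: [-0.6, -0.3, -0.4]
gripper_width: -0.001
grasp_force: 0.0
```

Emit:
play_rows(deltas=[{"dp": [0, 0, 1], "dr": [0, 0, 0], "gripper": 0}, {"dp": [0, 0, 0], "dr": [0, 0, 0], "gripper": 0}])

```text
t: 24.05
eef_pos: [470.4, -215.1, -10.8]
tcp_rot: [-0.0, 0.551, 0.834, -0.001]
ft_force: [-0.4, -0.7, -0.8]
gripper_width: -0.004
grasp_force: 0.0
```

Emit:
play_rows(deltas=[{"dp": [0, 0, 1], "dr": [0, 0, 0], "gripper": 0}, {"dp": [0, 0, 0], "dr": [0, 0, 0], "gripper": 0}])

```text
t: 24.3
eef_pos: [470.4, -215.1, -11.7]
tcp_rot: [-0.0, 0.551, 0.834, -0.001]
ft_force: [-0.8, 0.3, 3.4]
gripper_width: -0.002
grasp_force: 1.4
```

Emit:
play_rows(deltas=[{"dp": [0, 0, 1], "dr": [0, 0, 0], "gripper": 0}, {"dp": [0, 0, 0], "dr": [0, 0, 0], "gripper": 0}])

```text
t: 24.55
eef_pos: [470.6, -215.1, -12.2]
tcp_rot: [-0.0, 0.551, 0.834, -0.0]
ft_force: [-2.4, 1.0, 9.2]
gripper_width: 0.004
grasp_force: 4.9
```

Emit:
play_rows(deltas=[{"dp": [0, 0, 1], "dr": [0, 0, 0], "gripper": 0}, {"dp": [0, 0, 0], "dr": [0, 0, 0], "gripper": 0}])

```text
t: 24.8
eef_pos: [470.7, -215.1, -12.5]
tcp_rot: [-0.0, 0.551, 0.834, 0.0]
ft_force: [-3.7, 2.9, 19.2]
gripper_width: -0.002
grasp_force: 9.5
```

Emit:
play_rows(deltas=[{"dp": [0, 0, -3], "dr": [0, 0, 0], "gripper": 0}, {"dp": [0, 0, -5], "dr": [0, 0, 0], "gripper": 0}, {"dp": [0, 0, -40], "dr": [0, 0, 0], "gripper": 0}, {"dp": [0, 0, -50], "dr": [0, 0, 0], "gripper": 0}, {"dp": [0, 0, -40], "dr": [0, 0, 0], "gripper": 0}, {"dp": [-27.4, -1.4, 0], "dr": [0, 0, 0], "gripper": 0}, {"dp": [0, 0, 0], "dr": [0, 0, 0], "gripper": 0}, {"dp": [0, 0, 0], "dr": [0, 0, 0], "gripper": 0}])

```text
t: 25.8
eef_pos: [479.2, -239.9, 123.5]
tcp_rot: [-0.001, 0.551, 0.834, -0.001]
ft_force: [-0.5, 0.2, 0.1]
gripper_width: 0.0
grasp_force: 0.0
```

```bash
python3 -c "
from h import *
np.set_printoptions(precision=1,suppress=True)
st(); grab('wrist','w9');grab('scene','s10');grab('side','d10')
im=cv2.imread('pics/w9.png');hsv=cv2.cvtColor(im,cv2.COLOR_BGR2HSV); m=((hsv[...,1]>130)&(hsv[...,2]>80)&((hsv[...,0]<8)|(hsv[...,0]>172))).astype('uint8')
n,l,s,c=cv2.connectedComponentsWithStats(m)
for i in range(1,n):
  if s[i,4]>15: print('red',c[i],s[i],onz('w9',*c[i],20))
# changes on bench between first and now
for a,b in (('s1','s10'),('d1','d10')):
  A,B=(cv2.GaussianBlur(cv2.imread(f'pics/{x}.png'),(5,5),0).astype(int) for x in (a,b)); m=(abs(A-B).max(2)>40).astype('uint8')
  n,l,s,c=cv2.connectedComponentsWithStats(m)
  print(a,[(s[i].tolist()) for i in range(1,n) if s[i,4]>12])
"
```

```text
25.8 loc [-244.5 -343.3  123.5] F [-0.5  0.2  0.1] down [-0. -0. -1.]
wrist {'fovy': 60.041001042110935, 'cx': 319.47613161790883, 'cy': 232.02622129671934, 'extrinsics': array([[   0.9,   -0.4,   -0.1,  454.4],
       [   0.4,    0.9,    0.2, -179.7],
       [  -0. ,   -0.3,    1. ,  296.8],
       [   0. ,    0. ,    0. ,    1. ]])}
scene {'fovy': 50.276604396472536, 'cx': 314.63532969398545, 'cy': 236.99813113550346, 'extrinsics': array([[   0.9,    0.3,   -0.4,   90.8],
       [  -0.5,    0.5,   -0.7, -948.6],
       [   0. ,    0.8,    0.6,  837.9],
       [   0. ,    0. ,    0. ,    1. ]])}
side {'fovy': 45.810579798188485, 'cx': 314.34254093033326, 'cy': 244.91489672616214, 'extrinsics': array([[  -0.9,   -0.3,    0.2,  808.3],
       [   0.3,   -0.7,    0.6,  765.8],
       [  -0. ,    0.6,    0.8, 1152.1],
       [   0. ,    0. ,    0. ,    1. ]])}
red [326.3 175.2] [322 171  10   9  69] [ 472.2 -211.4   20. ]
red [453.  284.2] [434 266  37  35 913] [ 586.4 -247.5   20. ]
red [572.6 334.3] [564 327  18  15 208] [ 686.3 -248.1   20. ]
s1 [[2, 0, 58, 69, 3116], [44, 0, 72, 97,
[... 592 characters left out ...]
0, 3, 22], [497, 0, 70, 74, 4117], [569, 0, 71, 99, 5109], [337, 14, 8, 12, 63], [351, 21, 7, 4, 14], [288, 32, 55, 133, 4000], [323, 32, 22, 11, 105], [346, 41, 25, 17, 249], [302, 47, 14, 8, 55], [514, 65, 60, 84, 1344], [634, 77, 6, 154, 529], [550, 99, 55, 31, 568], [510, 116, 13, 42, 154], [595, 123, 3, 10, 23], [580, 126, 14, 8, 42], [559, 136, 19, 31, 82], [545, 165, 10, 3, 27], [570, 167, 10, 11, 39], [340, 180, 40, 25, 506], [442, 186, 63, 24, 882], [563, 228, 14, 6, 62], [580, 232, 17, 13, 97], [612, 267, 28, 132, 1967], [337, 286, 6, 6, 18], [360, 300, 9, 8, 42], [355, 312, 18, 15, 83], [372, 312, 7, 7, 27], [348, 314, 8, 31, 93], [580, 359, 60, 104, 2791], [611, 379, 23, 21, 45]]
```

```bash
python3 -c "
from h import *
print(robot.close_job())"
```

```text
the job is handed in; nothing more can be done
None
```

I shut the lid, switched the rocker on, then pressed the timer's start key fully down and released it. That took about 26 s, and the job is handed in; I saw no judging result.

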